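# Load the lamp leak tester, close it up and start it

### The arm

A 6-joint arm with a two-finger parallel gripper is mounted at the origin on the work surface. World frame = base frame: x ahead of the robot, y to its left, z up, the work surface at z = 0. Lengths are in m, angles in rad, forces in N, time in s.
With the tool pointing down it reaches from about 0.35 to 0.775 m from the base axis. Payload 7.3 kg.
Tool frame: the origin (TCP) lies on the front face of the gripper's body, between the roots of the fingers; the fingertips stand ahead of it and the grasp point (between the pads) lies 47 mm ahead of it (finger_overhang is the z of the fingertips in the tool frame, in m); z points along the fingers, y is the line along which they close (so a half turn about z gives the same grasp; the last joint's range is limited). The gripper opens to 92 mm and grips with 3 to 60 N. Pads are 19 mm wide; open, the fingers measure 130 mm over their backs; the gripper's body (75 mm by 190 mm) begins 47 mm behind the grasp point.
Start: joints at [-1.459, 0.342, 1.524, -0, 1.275, -0.146], TCP at [0.134, -0.508, 0.292] pointing down, gripper open.
Joint ranges: [-2.53, 2.53], [-0.77, 2.02], [0.04, 2.7], [-1, 4.14], [0.28, 2.66], [-3.11, 3.11]. Speed limits (rad/s): [2.57, 2.57, 3.14, 3.14, 3.14, 3.14].

### API

Orientations are given as [roll, pitch, yaw] about the fixed x, y, z axes, in that order (R = Rz(yaw) Ry(pitch) Rx(roll)).
In Python, from cell import * gives the robot as it stands. The module is installed in compiled form; this text tells all that it offers.
- The arm moves only by the tool arm_command, never from a script. Its argument "series" is a list of rows, each an object of numbers: "x", "y", "z": the shift along the tool's x, y, z in mm; "rx", "ry", "rz": the turn, a rotation vector about the tool's x, y, z in degrees. A call has 1 to 20 rows; each row is the pose to reach, as a shift and turn from the pose commanded when the call began, along the tool's axes at that moment; what a row does not reach only later rows make up. A row lasts 1/10 s, in which the tool goes at most 50 mm and 8.59 degrees, less where a joint would pass 70% of its speed; a pose out of reach is approached as far as the arm can. A call with a gripper value outside its range is refused whole. "hand" is the finger opening in mm, from 0 to 91.8, set as the call begins (left out, the last holds). The fingers move at their own pace and stop on an object; "squeeze" is the grip in N (left out, the last holds). Time passes only in rows, so rows that repeat a pose let the fingers close. It gives the time, the measured TCP pose, the force, the opening and the grip force at its end, in the units of the state.
- observe(): the state, without advancing time (a new reading comes with each control period).
- read_camera(name): name is "scene" or "top" or "wrist"; returns a dict with "pixels" (384x512x3 uint8, blue, green, red), "K" (3x3 intrinsics, pixels), "rvec" (rotation vector, rad) and "tvec" (3), from world to camera coordinates, as OpenCV has them. Camera axes: x right, y down, z forward; pixel columns grow to the right and rows downward; lengths in m; the calibration is good to about 2 mm. A picture is of the moment at which its call begins. There is no depth.
- hand_in(): hands the job in; it is judged then, once.
Trained networks look in a picture, given as the dict that the camera call returned (one of the last four; its "shot" number tells which), for a name from the list of things; names that differ only in an ending like _2 or _b are one class to them, and where a whole thing is asked for, a point or a joint stands for the part that bears it (a point fixed in the world has none). Each returns a list of dicts, best first, with "confidence" (0 to 1); they miss things now and then, are a little off and sometimes report something else, mostly with a low value. They report only what shows in the picture. A call takes as long as a camera call. They do not tell look-alikes from the thing itself.
- boxes_of(picture, query): "point" ([x, y, z] in m, in world coordinates, good to about 4 mm: the middle of the surface that is visible of it).
- trace(picture, query): "pixels" (384x512 bool, what is visible of it).
- mark_of(picture, query): "point" ([x, y, z] in m, in world coordinates, good to about 4 mm: a listed point, or the origin of a listed thing).
The state is a dict: "time": time; "qpos": joint angles; "qvel": joint speeds; "joint_efforts": joint torques, N m; "tool_pos": TCP position; "tool_rot": TCP orientation; "contact_force": force on the tool from outside, world axes, zero at the start; "torque": the same for the moment, N m; "opening": finger opening in m; "grip_force": force on a finger pad.
Only numpy, scipy, OpenCV 4.12 (cv2) and the standard library are available. Lean on these libraries where they do the work, as an engineer would, in place of code of your own. Each camera call takes 0.05 s, during which the arm holds its last target. There are 200 camera calls.

### The job

Move every rear lamp from the perforated tray into the leak tester, each lying flat in a nest of its own with its red lens up, then lower the clear lid until it is fully shut and swing the red clamp lever all the way down over it. Only when the clamp is down, press the white, then the yellow, then the green button, one at a time, each fully down and let up again. Do not tip a lamp over, do not bring the clamp over while the lid is still up, and leave the bottle, tape and screwdriver alone.

Things in the scene. Friction and masses are not known exactly. Their poses are not given: they have to be found in the camera images.
- tester: Leak tester, fixed: grey open box 188 x 294 mm (its x, y), 56 mm high, walls 8 mm, origin under its centre. Floor 10 mm above the bench, split by white ribs (12 mm above the floor) into six nests at least 80 x 76 mm wide, centred at x = -43 or 43 mm and y = -82, 0 or 82 mm. Lid hinged behind the far (+x) side, clamp at the near (-x) side. Yaw within 0.1 rad.
- lid (a joint): Hinged lid, clear plate in an aluminium frame, 216 mm from hinge to free edge, 294 mm wide, 10 mm thick. Angle in rad: 0 = shut flat on the box, 1.57 = upright; it opens up and away from the robot, to at most 1.9. A stiff hinge keeps it where it is left (3 N at the free edge moves it). Black marks on the outer face, 90 mm left and right of the middle, show where to push.
- lid_hinge (a point): Middle of the lid's hinge line, 56 mm above the bench, level with the lid's underside when shut. The hinge line runs along the tester's y.
- lid_edge (a point): Middle of the lid's free edge, on its outer (upper when shut) face.
- clamp (a joint): Clamp lever in the middle of the tester's near side, with a round red grip. Angle in rad: 0 = leaning 0.15 rad back to the robot from upright; it swings away from the robot, over the lid, to 1.72 = fully down, level above the shut lid. It stays where it is left (about 2.5 N at the grip moves it). It swings in the tester's x-z plane.
- clamp_pivot (a point): Pivot of the clamp lever, 82 mm above the bench, 124 mm to -x of the tester's origin.
- clamp_tip (a point): Free end of the clamp lever, 117 mm from the pivot. The red grip is 24 mm thick and spans 36 to 117 mm from the pivot.
- tray: Fixed perforated steel tray, 210 x 300 mm, floor 4 mm above the bench, rim 14 mm high; origin at the centre of its underside.
- lamp0: Rear lamp, 0.14 kg: grey base plate 72 x 56 x 12 mm (x, y, z) with a red lens on it, 58 mm along x, 32 mm along y, from 12 mm to about 36 mm above the underside, its top sloping down a little to +x. Origin at the centre of the underside, z up through the lens. Grip the lens across its 32 mm. May be absent.
- lamp1: Rear lamp, 0.14 kg: grey base plate 72 x 56 x 12 mm (x, y, z) with a red lens on it, 58 mm along x, 32 mm along y, from 12 mm to about 36 mm above the underside, its top sloping down a little to +x. Origin at the centre of the underside, z up through the lens. Grip the lens across its 32 mm. May be absent.
- lamp2: Rear lamp, 0.14 kg: grey base plate 72 x 56 x 12 mm (x, y, z) with a red lens on it, 58 mm along x, 32 mm along y, from 12 mm to about 36 mm above the underside, its top sloping down a little to +x. Origin at the centre of the underside, z up through the lens. Grip the lens across its 32 mm. May be absent.
- lamp3: Rear lamp, 0.14 kg: grey base plate 72 x 56 x 12 mm (x, y, z) with a red lens on it, 58 mm along x, 32 mm along y, from 12 mm to about 36 mm above the underside, its top sloping down a little to +x. Origin at the centre of the underside, z up through the lens. Grip the lens across its 32 mm. May be absent.
- lamp4: Rear lamp, 0.14 kg: grey base plate 72 x 56 x 12 mm (x, y, z) with a red lens on it, 58 mm along x, 32 mm along y, from 12 mm to about 36 mm above the underside, its top sloping down a little to +x. Origin at the centre of the underside, z up through the lens. Grip the lens across its 32 mm. May be absent.
- lamp5: Rear lamp, 0.14 kg: grey base plate 72 x 56 x 12 mm (x, y, z) with a red lens on it, 58 mm along x, 32 mm along y, from 12 mm to about 36 mm above the underside, its top sloping down a little to +x. Origin at the centre of the underside, z up through the lens. Grip the lens across its 32 mm. May be absent.
- white (a joint): The white spring push button on the control panel (32 mm across). Travel in m: 0 = up, 0.006 = fully down (5 N); springs back.
- yellow (a joint): The yellow spring push button on the control panel (32 mm across). Travel in m: 0 = up, 0.006 = fully down (5 N); springs back.
- green (a joint): The green spring push button on the control panel (32 mm across). Travel in m: 0 = up, 0.006 = fully down (5 N); springs back.
- white_top (a point): Centre of the top face of the white button, about 72 mm above the bench; pressed straight down. The three buttons stand 65 mm apart in a row along the panel; their order changes.
- yellow_top (a point): Centre of the top face of the yellow button, about 72 mm above the bench; pressed straight down. The three buttons stand 65 mm apart in a row along the panel; their order changes.
- green_top (a point): Centre of the top face of the green button, about 72 mm above the bench; pressed straight down. The three buttons stand 65 mm apart in a row along the panel; their order changes.
- panel: Grey control panel, fixed, 215 x 85 x 50 mm, that carries the buttons; origin at the centre of its underside.
- bottle: Blue cleaner bottle, 60 mm across, 150 mm high; leave alone. Origin under its centre.
- tape: Roll of tape, 90 mm across, 24 mm high; leave alone. Origin under its centre.
- driver: Yellow screwdriver lying on the bench; leave alone.
Not all that is in view belongs to the job. Leave any blue or orange look-alike of the lamp1 alone. Leave any blue look-alike of the lamp3 alone.

How it is judged:
By the outcome, as a careful person would: the job done as asked, in the order asked, and still so for the second after the job is handed in, with the robot touching nothing.
Of lamp0, lamp1, lamp2, lamp3, lamp4, lamp5 only 4 to 6 are there at a start; the rules pass over those that are not, and their reading is None.
At some moment in a run one of lamp0, lamp1, lamp2, lamp3, lamp4, lamp5 may be knocked a few centimetres aside while the robot is not near it.
It also fails if it takes over 210 s, if anything falls off the work surface, if the arm or the gripper's body presses on something with over 40 N, if the wrist force passes 120 N, or if a joint passes its speed limit or range.

## Working session

There is one attempt and no reset: what is moved stays moved. The work goes in short steps, Python scripts to look and compute and a tool call to move; the robot and the scene stay as the last step left them, time stands still between calls to the robot, and variables do not carry over. Pictures are saved under pics/ and viewed, at most 14 in all, crops included, and the job is handed in when it is done.

Besides the shell and the picture viewer there is one more tool, called as name(argument=value, ...) on one line, values as JSON. arm_command: Moves the arm, as the interface text tells. Its arguments: {"type":"object","properties":{"series":{"type":"array"},"hand":{"type":"number"},"squeeze":{"type":"number"}},"required":["series"]}

```bash
mkdir -p pics
cat > h.py <<'E'
from cell import *
import numpy as np, cv2
from scipy.spatial.transform import Rotation as R
def proj(p,pt):
    return cv2.projectPoints(np.array([pt],float),p["rvec"],p["tvec"],p["K"],None)[0].ravel()
def ray(p,uv):
    M=cv2.Rodrigues(np.array(p["rvec"],float))[0]; t=np.array(p["tvec"],float).ravel()
    d=M.T@np.linalg.inv(p["K"])@np.array([uv[0],uv[1],1.]); return -M.T@t,d
def atz(p,uv,z):
    c,d=ray(p,uv); return c+d*(z-c[2])/d[2]
E
python3 - <<'E'
from h import *
s=observe(); print({k:np.round(v,3) for k,v in s.items()})
for n in ["top","scene"]:
    p=read_camera(n); cv2.imwrite(f"pics/{n}0.png",cv2.resize(p["pixels"],(800,600)) )
    for q in ["tester","lid_hinge","lid_edge","clamp_pivot","clamp_tip","tray","panel","white_top","yellow_top","green_top","bottle","tape","driver","lamp0"]:
        for r in mark_of(p,q)[:9]: print(n,q,np.round(r["point"],3),round(r["confidence"],2),np.round(proj(p,r["point"])))
E
```

```text
{'time': np.float64(0.0), 'qpos': array([-1.459,  0.343,  1.525, -0.   ,  1.275, -0.146]), 'qvel': array([-0.   , -0.   ,  0.001, -0.001,  0.   ,  0.001]), 'joint_efforts': array([ -0.   , -43.125, -24.422,   0.072,   0.056,  -0.   ]), 'tool_pos': array([ 0.134, -0.507,  0.292]), 'tool_rot': array([-3.14 , -0.   ,  0.258]), 'contact_force': array([0.02 , 0.192, 0.572]), 'torque': array([-0.025, -0.067,  0.014]), 'grip_force': np.float64(0.0), 'opening': np.float64(0.092)}
top tester [0.562 0.1   0.002] 0.61 [200. 197.]
top lid_edge [0.691 0.089 0.276] 0.95 [188. 133.]
top lid_edge [0.425 0.111 0.198] 0.67 [182. 243.]
top clamp_pivot [0.434 0.109 0.082] 0.67 [191. 239.]
top clamp_pivot [0.427 0.373 0.071] 0.63 [100. 240.]
top clamp_tip [0.427 0.109 0.195] 0.62 [184. 242.]
top tray [ 0.496 -0.274 -0.004] 0.88 [323. 219.]
top panel [ 0.49   0.374 -0.002] 0.94 [110. 220.]
top panel [ 0.454 -0.275  0.006] 0.23 [324. 233.]
top white_top [0.561 0.375 0.075] 0.52 [101. 194.]
top yellow_top [0.427 0.374 0.077] 0.5 [ 99. 241.]
top green_top [0.494 0.379 0.077] 0.69 [ 98. 217.]
top bottle [ 0.4
[... 1559 characters left out ...]
377 0.075] 0.61 [382. 193.]
scene bottle [ 0.773 -0.109 -0.001] 0.63 [243. 252.]
scene tape [ 0.706 -0.213 -0.   ] 0.87 [217. 234.]
scene driver [ 0.686 -0.376 -0.006] 0.76 [176. 226.]
scene driver [0.685 0.09  0.277] 0.62 [306. 187.]
scene lamp0 [ 0.546 -0.279  0.004] 0.8 [208. 199.]
scene lamp0 [ 0.549 -0.372  0.004] 0.74 [185. 197.]
scene lamp0 [ 0.341 -0.501  0.005] 0.74 [166. 157.]
scene lamp0 [ 0.542 -0.178  0.005] 0.73 [234. 200.]
scene lamp0 [ 0.487 -0.564  0.005] 0.68 [142. 181.]
scene lamp0 [ 0.449 -0.37   0.004] 0.6 [191. 178.]
scene lamp0 [ 0.362 -0.051 -0.007] 0.58 [271. 172.]
scene lamp0 [ 0.445 -0.191  0.005] 0.53 [234. 182.]
scene lamp0 [ 0.453 -0.272  0.003] 0.48 [214. 182.]
```

View pics/top0.png

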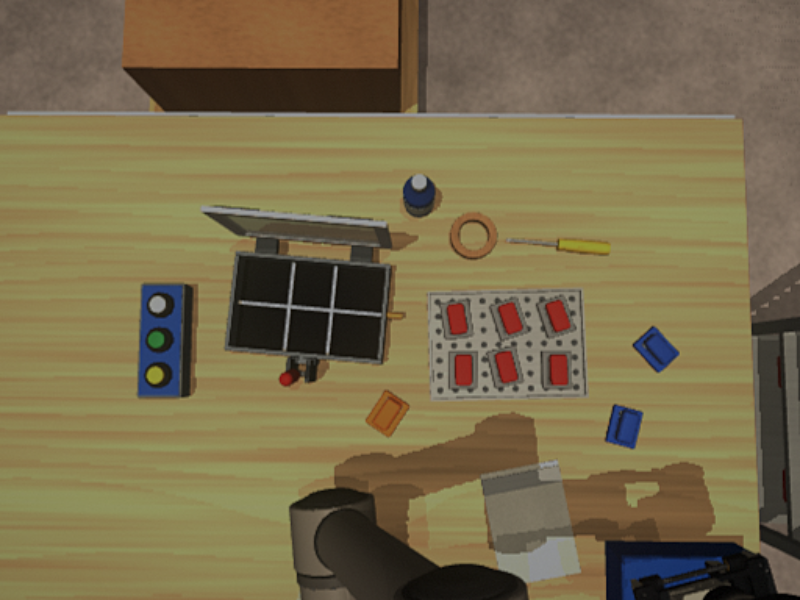

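View pics/scene0.png

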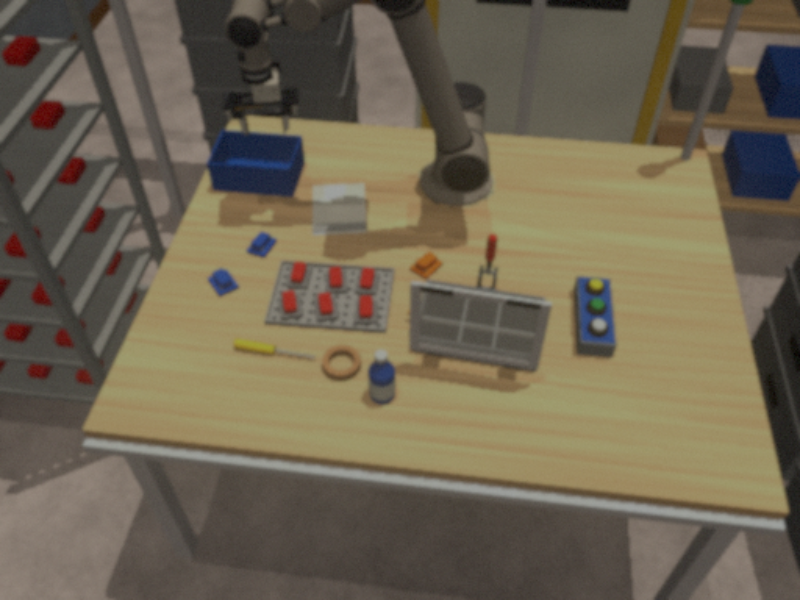

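Six red lamps lie on the tray, at about (457,318), (510,318), (556,315), (463,370), (507,366), (558,370) in the 800x600 top view. The look-alikes, to be left alone, are blue at (656,348) and (624,427) and orange at (388,413). The lid stands upright and the clamp leans back. From top to bottom the buttons are white, green and yellow. I'll move the wrist camera over the tray next.

```bash
cat >> h.py <<'E'
def to(x,y,z,yaw=0,frm=None,pitch=0.):
    """shift (mm) and turn (deg) in the tool frame from frm=(pos,rot matrix) or the present pose; pitch tips the tool about world y"""
    if frm is None:
        s=observe(); frm=(np.array(s["tool_pos"]),R.from_euler("xyz",s["tool_rot"]))
    r1=R.from_euler("xyz",[np.pi,pitch,yaw])
    d=frm[1].inv().apply(np.array([x,y,z])-frm[0])*1000
    w=(frm[1].inv()*r1).as_rotvec(degrees=True)
    print("shift",np.round(d),"turn",np.round(w,1)); return (np.array([x,y,z]),r1)
E
python3 - <<'E'
from h import *
to(.43,-.28,.42)
try: print(finger_overhang)
except Exception as e: print(e)
E
```

```text
shift [ 344. -145. -128.] turn [ 0.   0.  14.8]
0.0655
```

arm_command(series=[{"z":-128},{"z":-128},{"z":-128},{"x":344,"y":-145,"z":-128,"rz":14.8},{"x":344,"y":-145,"z":-128,"rz":14.8},{"x":344,"y":-145,"z":-128,"rz":14.8},{"x":344,"y":-145,"z":-128,"rz":14.8},{"x":344,"y":-145,"z":-128,"rz":14.8},{"x":344,"y":-145,"z":-128,"rz":14.8},{"x":344,"y":-145,"z":-128,"rz":14.8},{"x":344,"y":-145,"z":-128,"rz":14.8},{"x":344,"y":-145,"z":-128,"rz":14.8},{"x":344,"y":-145,"z":-128,"rz":14.8}], hand=60, squeeze=20)

```text
invalid input
```

```bash
cat > lamps.py <<'E'
from h import *
def redmasks(p,zmin=80):
    hsv=cv2.cvtColor(p["pixels"],cv2.COLOR_BGR2HSV)
    m=(((hsv[...,0]<8)|(hsv[...,0]>172))&(hsv[...,1]>150)&(hsv[...,2]>50)).astype(np.uint8)
    n,l,st,c=cv2.connectedComponentsWithStats(m)
    return [(l==i).astype(np.uint8) for i in range(1,n) if st[i,4]>zmin]
def lamps(p,ztop,zmin=80):
    out=[]
    for m in redmasks(p,zmin):
        cs=max(cv2.findContours(m,0,2)[0],key=cv2.contourArea)[:,0,:]
        w=np.array([atz(p,u,ztop)[:2] for u in cs],np.float32)*1000
        (cx,cy),(a,b),ang=cv2.minAreaRect(w)
        if a<b: a,b,ang=b,a,ang+90
        ang=(ang+90)%180-90
        out.append((cx/1000,cy/1000,np.radians(ang),a,b,cs.mean(0)))
    return out
E
python3 - <<'E'
from lamps import *
print(observe()["tool_pos"],observe()["tool_rot"])
p=read_camera("wrist"); cv2.imwrite("pics/w1.png",cv2.resize(p["pixels"],(800,600)))
c,_=ray(p,(256,192)); print("cam",c)
for o in lamps(p,0.036): print(np.round(o[:5],3),o[5])
for r in mark_of(p,"lamp0"): print(np.round(r["point"],3),round(r["confidence"],2),np.round(proj(p,r["point"])))
E
```

```text
[ 0.13386396 -0.50765771  0.29222891] [3.14152667e+00 5.07595048e-05 2.57808851e-01]
cam [ 0.19980391 -0.4897828   0.38577484]
[ 0.17  -0.778  0.449 39.307 12.959] [505.05882353 205.47058824]
```

View pics/w1.png

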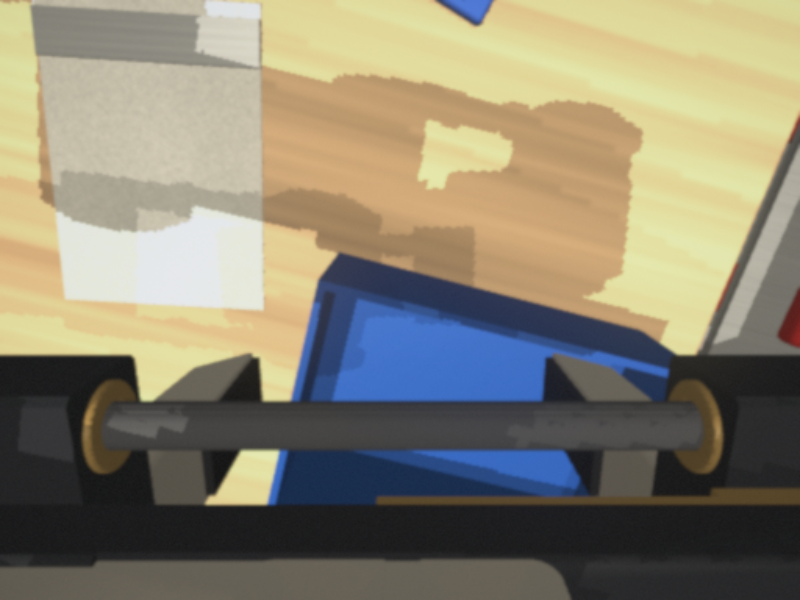

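The picture shows the start pose: no lamps in view, and the blue bin below the gripper at (450,400). The move was refused as invalid, so I'll write out every key in each row.

arm_command(series=[{"x":0,"y":0,"z":-128,"rx":0,"ry":0,"rz":0},{"x":0,"y":0,"z":-128,"rx":0,"ry":0,"rz":0},{"x":344,"y":-145,"z":-128,"rx":0,"ry":0,"rz":15},{"x":344,"y":-145,"z":-128,"rx":0,"ry":0,"rz":15},{"x":344,"y":-145,"z":-128,"rx":0,"ry":0,"rz":15},{"x":344,"y":-145,"z":-128,"rx":0,"ry":0,"rz":15},{"x":344,"y":-145,"z":-128,"rx":0,"ry":0,"rz":15},{"x":344,"y":-145,"z":-128,"rx":0,"ry":0,"rz":15},{"x":344,"y":-145,"z":-128,"rx":0,"ry":0,"rz":15},{"x":344,"y":-145,"z":-128,"rx":0,"ry":0,"rz":15},{"x":344,"y":-145,"z":-128,"rx":0,"ry":0,"rz":15},{"x":344,"y":-145,"z":-128,"rx":0,"ry":0,"rz":15}], hand=60, squeeze=20)

```text
time: 2.8
tool_pos: [0.4297, -0.2795, 0.42]
tool_rot: [3.141, 0.001, -0.002]
contact_force: [-0.2, -0.7, 0.3]
opening: 0.0597
grip_force: 0.0
```

Run:
```python
from lamps import *
p=read_camera("wrist"); cv2.imwrite("pics/w2.png",cv2.resize(p["pixels"],(800,600)))
c,_=ray(p,(256,192)); print("cam",c)
for o in lamps(p,0.036): print(np.round(o[:5],3),np.round(o[5]*800/512))
for r in mark_of(p,"lamp0"): print(np.round(r["point"],3),round(r["confidence"],2))
```

```text
cam [ 0.49790106 -0.27909866  0.51353708]
[ 0.549 -0.369  0.345 54.994 30.116] [506. 106.]
[ 0.543 -0.28   0.33  55.213 29.366] [403. 113.]
[ 0.541 -0.18   0.145 54.955 30.14 ] [286. 111.]
[ 0.452 -0.272  0.25  55.371 29.132] [394. 218.]
[ 4.4800e-01 -3.6900e-01  3.9000e-02  5.5819e+01  3.0171e+01] [500. 224.]
[ 4.4500e-01 -1.9300e-01 -1.0000e-03  5.5244e+01  3.0097e+01] [303. 228.]
[ 0.449 -0.191  0.004] 0.97
[ 0.539 -0.18   0.002] 0.85
[ 0.361 -0.048  0.004] 0.78
[ 0.447 -0.37   0.004] 0.75
[ 0.493 -0.563 -0.   ] 0.68
[ 0.342 -0.492 -0.004] 0.63
[ 0.548 -0.28   0.007] 0.6
[ 0.453 -0.273  0.006] 0.6
[ 0.548 -0.37   0.004] 0.6
```

View pics/w2.png

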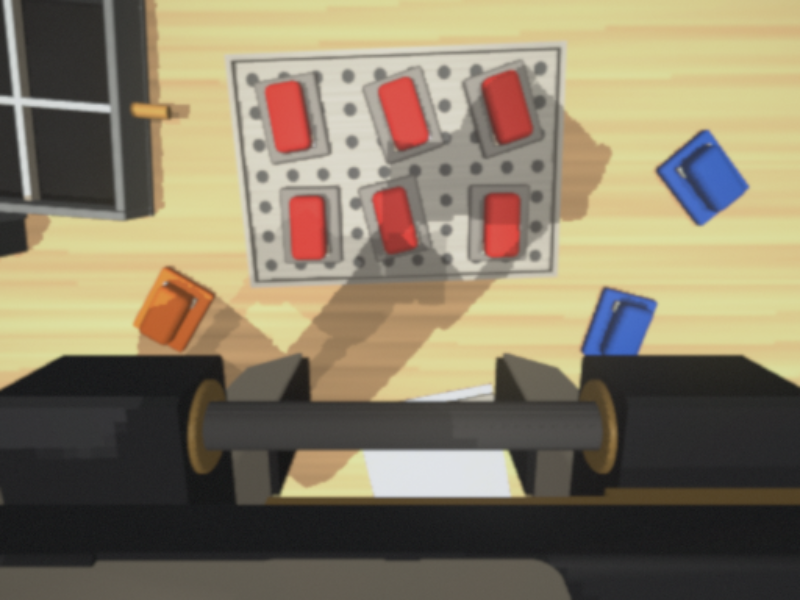

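The close view confirms six red lamps on the tray, at (286,111), (403,113), (506,106), (303,228), (394,218) and (500,224). The blue pieces at (703,177) and (620,320) and the orange one at (172,310) stay put. I'll measure the tester from above next.

arm_command(series=[{"x":60,"y":-380,"z":0,"rx":0,"ry":0,"rz":0},{"x":60,"y":-380,"z":0,"rx":0,"ry":0,"rz":0},{"x":60,"y":-380,"z":0,"rx":0,"ry":0,"rz":0},{"x":60,"y":-380,"z":0,"rx":0,"ry":0,"rz":0},{"x":60,"y":-380,"z":0,"rx":0,"ry":0,"rz":0},{"x":60,"y":-380,"z":0,"rx":0,"ry":0,"rz":0},{"x":60,"y":-380,"z":0,"rx":0,"ry":0,"rz":0},{"x":60,"y":-380,"z":0,"rx":0,"ry":0,"rz":0},{"x":60,"y":-380,"z":0,"rx":0,"ry":0,"rz":0},{"x":60,"y":-380,"z":0,"rx":0,"ry":0,"rz":0}])

```text
time: 3.9
tool_pos: [0.491, 0.0993, 0.42]
tool_rot: [3.141, 0.0, -0.004]
contact_force: [-0.7, -0.0, 0.3]
opening: 0.0602
grip_force: 0.0
```

Run:
```python
from lamps import *
p=read_camera("wrist"); img=p["pixels"].copy()
for q in ["tester","lid_hinge","lid_edge","clamp_pivot","clamp_tip"]:
    for r in mark_of(p,q)[:1]: print(q,np.round(r["point"],3),round(r["confidence"],2))
# overlay: model of the nests at a guessed pose
def ov(x,y,yaw,col):
    T=R.from_euler("z",yaw).as_matrix()
    for z,pts in ((.056,[(-94,-147),(94,-147),(94,147),(-94,147)]),(.022,[(0,-139),(0,139)]),(.022,[(-86,-41),(86,-41)]),(.022,[(-86,41),(86,41)])):
        P=[T@[a/1000,b/1000,0]+[x,y,z] for a,b in pts]
        uv=np.array([proj(p,q) for q in P])*800/512
        cv2.polylines(big,[uv.astype(np.int32)],True,col,1)
big=cv2.resize(img,(800,600)); ov(.562,.098,-.09,(0,255,0)); cv2.imwrite("pics/w3.png",big)
np.save("w3.npy",p,allow_pickle=True)
t=read_camera("top")
# lamp height: match top-camera red blobs with the wrist's rays
L=np.array([[.549,-.369],[.543,-.28],[.541,-.18],[.452,-.272],[.448,-.369],[.445,-.193]])
cw=np.array([.498,-.279,.5135])
for o in lamps(t,.036,30):
    k=np.argmin(np.hypot(*(L-o[:2]).T)); 
    if np.hypot(*(L[k]-o[:2]))>.03: continue
    c,d=ray(t,o[5]); d/=np.linalg.norm(d); e=np.r_[L[k],.036]-cw; e/=np.linalg.norm(e)
    s=np.linalg.lstsq(np.c_[d,-e],cw-c,rcond=None)[0]; print(k,"tri",np.round(c+d*s[0],3),np.round(o[:3],3))
```

```text
tester [0.562 0.101 0.   ] 0.91
lid_hinge [0.68  0.092 0.057] 0.75
lid_edge [ 0.453 -0.191  0.006] 0.21
clamp_pivot [0.435 0.108 0.084] 0.66
clamp_tip [0.426 0.112 0.202] 0.76
0 tri [ 0.548 -0.367  0.039] [ 0.547 -0.368  0.345]
2 tri [ 0.541 -0.178  0.028] [ 0.54  -0.178  0.18 ]
1 tri [ 0.542 -0.28   0.027] [ 0.542 -0.278  0.317]
3 tri [ 0.45  -0.272  0.02 ] [ 0.451 -0.27   0.261]
5 tri [ 0.437 -0.19   0.01 ] [ 0.444 -0.19   0.002]
4 tri [ 0.447 -0.371  0.024] [ 0.447 -0.368 -0.012]
```

View pics/w3.png

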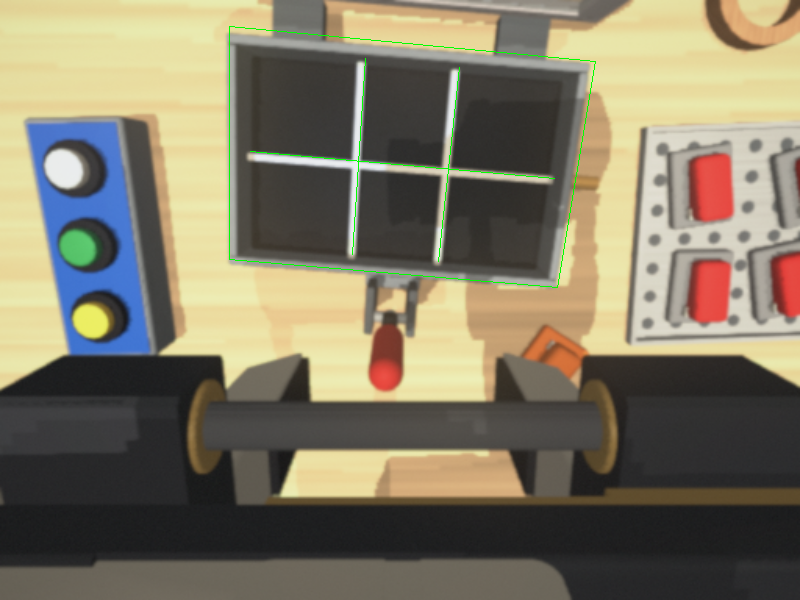

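The tester ribs at (361,62)–(352,257) and (248,155)–(553,181) agree with a pose of about (0.562, 0.0995) and yaw -0.08. The clamp grip is at (387,370). I'll fetch the first lamp.

```bash
cat >> lamps.py <<'E'
TX,TY,TW=.562,.0995,-.08
def nest(lx,ly):
    c,s=np.cos(TW),np.sin(TW); return TX+(c*lx-s*ly)/1000,TY+(s*lx+c*ly)/1000
def chk():
    t=read_camera("top")
    for o in lamps(t,.036,30):
        if o[1]<0: print("top lamp",np.round(o[:5],3))
def pick(x,y,yaw,hz=.20): to(x,y,hz,yaw); to(x,y,.085,yaw)
def place(x,y,yaw,lx,ly,yo=0):
    f=(np.array([x,y,.085]),R.from_euler("xyz",[np.pi,0,yaw])); X,Y=nest(lx,ly)
    print("lift -115; then"); to(X,Y,.20,TW,f); to(X,Y,.092,TW,f)
E
python3 - <<'E'
from lamps import *
pick(.541,-.179,.16); place(.541,-.179,.16,43,82)
E
```

```text
shift [ 51. 278. 220.] turn [ 0.  -0.  -9.5]
shift [ 51. 278. 335.] turn [ 0.  -0.  -9.5]
lift -115; then
shift [ 126. -341. -115.] turn [ 0.  -0.  13.8]
shift [ 126. -341.   -7.] turn [ 0.  -0.  13.8]
```

arm_command(series=[{"x":51,"y":278,"z":220,"rx":0,"ry":0,"rz":-9.5},{"x":51,"y":278,"z":220,"rx":0,"ry":0,"rz":-9.5},{"x":51,"y":278,"z":220,"rx":0,"ry":0,"rz":-9.5},{"x":51,"y":278,"z":220,"rx":0,"ry":0,"rz":-9.5},{"x":51,"y":278,"z":220,"rx":0,"ry":0,"rz":-9.5},{"x":51,"y":278,"z":220,"rx":0,"ry":0,"rz":-9.5},{"x":51,"y":278,"z":220,"rx":0,"ry":0,"rz":-9.5},{"x":51,"y":278,"z":220,"rx":0,"ry":0,"rz":-9.5},{"x":51,"y":278,"z":220,"rx":0,"ry":0,"rz":-9.5},{"x":51,"y":278,"z":220,"rx":0,"ry":0,"rz":-9.5},{"x":51,"y":278,"z":260,"rx":0,"ry":0,"rz":-9.5},{"x":51,"y":278,"z":300,"rx":0,"ry":0,"rz":-9.5},{"x":51,"y":278,"z":320,"rx":0,"ry":0,"rz":-9.5},{"x":51,"y":278,"z":330,"rx":0,"ry":0,"rz":-9.5},{"x":51,"y":278,"z":335,"rx":0,"ry":0,"rz":-9.5},{"x":51,"y":278,"z":335,"rx":0,"ry":0,"rz":-9.5},{"x":51,"y":278,"z":335,"rx":0,"ry":0,"rz":-9.5}], hand=50)

```text
time: 5.95
tool_pos: [0.5418, -0.1782, 0.0867]
tool_rot: [3.14, -0.002, 0.162]
contact_force: [-0.5, -0.7, 0.1]
opening: 0.05
grip_force: 0.0
```

arm_command(series=[{"x":0,"y":0,"z":0,"rx":0,"ry":0,"rz":0},{"x":0,"y":0,"z":0,"rx":0,"ry":0,"rz":0},{"x":0,"y":0,"z":0,"rx":0,"ry":0,"rz":0},{"x":0,"y":0,"z":0,"rx":0,"ry":0,"rz":0},{"x":0,"y":0,"z":-20,"rx":0,"ry":0,"rz":0},{"x":0,"y":0,"z":-60,"rx":0,"ry":0,"rz":0},{"x":0,"y":0,"z":-100,"rx":0,"ry":0,"rz":0},{"x":16,"y":-43,"z":-115,"rx":0,"ry":0,"rz":2},{"x":32,"y":-86,"z":-115,"rx":0,"ry":0,"rz":4},{"x":48,"y":-129,"z":-115,"rx":0,"ry":0,"rz":6},{"x":64,"y":-172,"z":-115,"rx":0,"ry":0,"rz":8},{"x":80,"y":-215,"z":-115,"rx":0,"ry":0,"rz":10},{"x":96,"y":-258,"z":-115,"rx":0,"ry":0,"rz":12},{"x":112,"y":-301,"z":-115,"rx":0,"ry":0,"rz":13.8},{"x":122,"y":-328,"z":-115,"rx":0,"ry":0,"rz":13.8},{"x":126,"y":-341,"z":-115,"rx":0,"ry":0,"rz":13.8},{"x":126,"y":-341,"z":-110,"rx":0,"ry":0,"rz":13.8},{"x":126,"y":-341,"z":-80,"rx":0,"ry":0,"rz":13.8}], hand=20)

```text
time: 7.75
tool_pos: [0.612, 0.178, 0.1677]
tool_rot: [-3.141, -0.007, -0.079]
contact_force: [0.5, -0.8, -1.3]
opening: 0.0319
grip_force: 20.0
```

```bash
cat >> lamps.py <<'E'
def lower(lx,ly):
    s=observe(); print(np.round(s["tool_pos"],4),round(float(s["opening"]),3))
    to(*nest(lx,ly),.092,TW)
def nxt(X,Y,x,y,yaw,z0=.092):
    f=(np.array([X,Y,z0]),R.from_euler("xyz",[np.pi,0,TW])); to(x,y,.20,yaw,f); to(x,y,.085,yaw,f)
E
python3 - <<'E'
from lamps import *
lower(43,82); chk()
E
```

```text
[0.612  0.178  0.1677] 0.032
shift [-1.  0. 76.] turn [-0.1 -0.4  0.1]
top lamp [ 0.547 -0.368  0.345 55.913 32.225]
top lamp [ 0.542 -0.278  0.317 55.802 31.744]
top lamp [ 0.451 -0.27   0.261 56.404 31.076]
top lamp [ 4.4400e-01 -1.9000e-01  2.0000e-03  5.5457e+01  2.9292e+01]
top lamp [ 4.4700e-01 -3.6800e-01 -1.2000e-02  5.2839e+01  2.9165e+01]
```

arm_command(series=[{"x":0,"y":0,"z":30,"rx":0,"ry":0,"rz":0},{"x":0,"y":0,"z":55,"rx":0,"ry":0,"rz":0},{"x":0,"y":0,"z":66,"rx":0,"ry":0,"rz":0},{"x":0,"y":0,"z":71,"rx":0,"ry":0,"rz":0},{"x":0,"y":0,"z":73,"rx":0,"ry":0,"rz":0},{"x":0,"y":0,"z":74,"rx":0,"ry":0,"rz":0},{"x":0,"y":0,"z":74,"rx":0,"ry":0,"rz":0}])

```text
time: 8.5
tool_pos: [0.6109, 0.1786, 0.0922]
tool_rot: [-3.141, -0.002, -0.079]
contact_force: [-0.1, -0.3, -1.5]
opening: 0.0318
grip_force: 20.0
```

Run:
```python
from lamps import *
s=observe(); print(np.round(s["tool_pos"],4),s["contact_force"]); x,y,z=s["tool_pos"]
nxt(x,y,.445,-.192,0,z); place(.445,-.192,0,-43,-82)
```

```text
[0.6109 0.1786 0.0922] [-0.12665575 -0.25494312 -1.46323162]
shift [-136.  383. -108.] turn [ 0.   0.  -4.6]
shift [-136.  383.    7.] turn [ 0.   0.  -4.6]
lift -115; then
shift [  68. -213. -115.] turn [ 0.  -0.   4.6]
shift [  68. -213.   -7.] turn [ 0.  -0.   4.6]
```

arm_command(series=[{"x":0,"y":0,"z":1,"rx":0,"ry":0,"rz":0},{"x":0,"y":0,"z":1,"rx":0,"ry":0,"rz":0},{"x":0,"y":0,"z":0,"rx":0,"ry":0,"rz":0},{"x":0,"y":0,"z":-30,"rx":0,"ry":0,"rz":0},{"x":0,"y":0,"z":-75,"rx":0,"ry":0,"rz":0},{"x":-5,"y":15,"z":-108,"rx":0,"ry":0,"rz":0},{"x":-21,"y":60,"z":-108,"rx":0,"ry":0,"rz":-1},{"x":-37,"y":105,"z":-108,"rx":0,"ry":0,"rz":-1},{"x":-53,"y":150,"z":-108,"rx":0,"ry":0,"rz":-2},{"x":-69,"y":195,"z":-108,"rx":0,"ry":0,"rz":-3},{"x":-85,"y":240,"z":-108,"rx":0,"ry":0,"rz":-4},{"x":-101,"y":285,"z":-108,"rx":0,"ry":0,"rz":-4.6},{"x":-117,"y":330,"z":-108,"rx":0,"ry":0,"rz":-4.6},{"x":-130,"y":368,"z":-100,"rx":0,"ry":0,"rz":-4.6},{"x":-136,"y":383,"z":-80,"rx":0,"ry":0,"rz":-4.6},{"x":-136,"y":383,"z":-45,"rx":0,"ry":0,"rz":-4.6},{"x":-136,"y":383,"z":-15,"rx":0,"ry":0,"rz":-4.6},{"x":-136,"y":383,"z":2,"rx":0,"ry":0,"rz":-4.6},{"x":-136,"y":383,"z":7,"rx":0,"ry":0,"rz":-4.6},{"x":-136,"y":383,"z":7,"rx":0,"ry":0,"rz":-4.6}], hand=50)

```text
time: 10.5
tool_pos: [0.4446, -0.1924, 0.0841]
tool_rot: [-3.141, 0.0, 0.001]
contact_force: [0.9, -0.2, -0.3]
opening: 0.0504
grip_force: 0.0
```

Run:
```python
from lamps import *
p=read_camera("top")
for o in lamps(p,.042,30): print(np.round(o[:5],3))
print(nest(43,82))
```

```text
[ 0.61   0.179 -0.081 55.593 30.91 ]
[ 0.547 -0.367  0.345 55.646 32.071]
[ 0.542 -0.278  0.317 55.653 31.616]
[ 4.4700e-01 -3.6700e-01 -1.2000e-02  5.2586e+01  2.9026e+01]
[ 0.429  0.137 -0.764 34.743 22.919]
(np.float64(0.6114154782764849), np.float64(0.17780140807614037))
```

arm_command(series=[{"x":0,"y":0,"z":0,"rx":0,"ry":0,"rz":0},{"x":0,"y":0,"z":0,"rx":0,"ry":0,"rz":0},{"x":0,"y":0,"z":0,"rx":0,"ry":0,"rz":0},{"x":0,"y":0,"z":0,"rx":0,"ry":0,"rz":0},{"x":0,"y":0,"z":-20,"rx":0,"ry":0,"rz":0},{"x":0,"y":0,"z":-60,"rx":0,"ry":0,"rz":0},{"x":0,"y":0,"z":-100,"rx":0,"ry":0,"rz":0},{"x":14,"y":-43,"z":-115,"rx":0,"ry":0,"rz":2},{"x":28,"y":-86,"z":-115,"rx":0,"ry":0,"rz":4},{"x":42,"y":-129,"z":-115,"rx":0,"ry":0,"rz":4.6},{"x":56,"y":-172,"z":-115,"rx":0,"ry":0,"rz":4.6},{"x":66,"y":-203,"z":-115,"rx":0,"ry":0,"rz":4.6},{"x":68,"y":-213,"z":-115,"rx":0,"ry":0,"rz":4.6},{"x":68,"y":-213,"z":-110,"rx":0,"ry":0,"rz":4.6},{"x":68,"y":-213,"z":-80,"rx":0,"ry":0,"rz":4.6},{"x":68,"y":-213,"z":-50,"rx":0,"ry":0,"rz":4.6},{"x":68,"y":-213,"z":-25,"rx":0,"ry":0,"rz":4.6},{"x":68,"y":-213,"z":-12,"rx":0,"ry":0,"rz":4.6},{"x":68,"y":-213,"z":-8,"rx":0,"ry":0,"rz":4.6},{"x":68,"y":-213,"z":-8,"rx":0,"ry":0,"rz":4.6}], hand=20)

```text
time: 12.55
tool_pos: [0.5115, 0.0193, 0.0919]
tool_rot: [3.141, 0.002, -0.08]
contact_force: [-0.6, -0.4, -1.4]
opening: 0.0321
grip_force: 20.0
```

Run:
```python
from lamps import *
s=observe(); print(np.round(s["tool_pos"],4),s["contact_force"],nest(-43,-82)); x,y,z=s["tool_pos"]
chk()
nxt(x,y,.5425,-.279,.325,z); place(.5425,-.279,.325,43,0)
```

```text
[0.5115 0.0193 0.0919] [-0.55219037 -0.41407288 -1.36486861] (np.float64(0.5125845217235152), np.float64(0.021198591923859644))
top lamp [ 0.547 -0.368  0.345 55.913 32.225]
top lamp [ 0.542 -0.278  0.317 55.802 31.744]
top lamp [ 0.451 -0.27   0.261 56.404 31.076]
top lamp [ 4.4700e-01 -3.6800e-01 -1.2000e-02  5.2839e+01  2.9165e+01]
shift [  55.  295. -108.] turn [ -0.    0.  -23.2]
shift [ 55. 295.   7.] turn [ -0.    0.  -23.2]
lift -115; then
shift [ 179. -336. -115.] turn [ 0.  -0.  23.2]
shift [ 179. -336.   -7.] turn [ 0.  -0.  23.2]
```

arm_command(series=[{"x":0,"y":0,"z":1,"rx":0,"ry":0,"rz":0},{"x":0,"y":0,"z":1,"rx":0,"ry":0,"rz":0},{"x":0,"y":0,"z":0,"rx":0,"ry":0,"rz":0},{"x":0,"y":0,"z":-30,"rx":0,"ry":0,"rz":0},{"x":0,"y":0,"z":-75,"rx":0,"ry":0,"rz":0},{"x":3,"y":15,"z":-108,"rx":0,"ry":0,"rz":-2},{"x":11,"y":60,"z":-108,"rx":0,"ry":0,"rz":-6},{"x":20,"y":105,"z":-108,"rx":0,"ry":0,"rz":-10},{"x":28,"y":150,"z":-108,"rx":0,"ry":0,"rz":-14},{"x":37,"y":195,"z":-108,"rx":0,"ry":0,"rz":-18},{"x":45,"y":240,"z":-108,"rx":0,"ry":0,"rz":-22},{"x":53,"y":280,"z":-105,"rx":0,"ry":0,"rz":-23.2},{"x":55,"y":295,"z":-85,"rx":0,"ry":0,"rz":-23.2},{"x":55,"y":295,"z":-50,"rx":0,"ry":0,"rz":-23.2},{"x":55,"y":295,"z":-20,"rx":0,"ry":0,"rz":-23.2},{"x":55,"y":295,"z":0,"rx":0,"ry":0,"rz":-23.2},{"x":55,"y":295,"z":7,"rx":0,"ry":0,"rz":-23.2},{"x":55,"y":295,"z":7,"rx":0,"ry":0,"rz":-23.2}], hand=50)

```text
time: 14.4
tool_pos: [0.5436, -0.2776, 0.0847]
tool_rot: [-3.14, 0.001, 0.326]
contact_force: [0.0, -0.2, 0.2]
opening: 0.0502
grip_force: 0.0
```

arm_command(series=[{"x":0,"y":0,"z":0,"rx":0,"ry":0,"rz":0},{"x":0,"y":0,"z":0,"rx":0,"ry":0,"rz":0},{"x":0,"y":0,"z":0,"rx":0,"ry":0,"rz":0},{"x":0,"y":0,"z":0,"rx":0,"ry":0,"rz":0},{"x":0,"y":0,"z":-20,"rx":0,"ry":0,"rz":0},{"x":0,"y":0,"z":-60,"rx":0,"ry":0,"rz":0},{"x":0,"y":0,"z":-100,"rx":0,"ry":0,"rz":0},{"x":20,"y":-38,"z":-115,"rx":0,"ry":0,"rz":4},{"x":42,"y":-79,"z":-115,"rx":0,"ry":0,"rz":8},{"x":64,"y":-120,"z":-115,"rx":0,"ry":0,"rz":12},{"x":86,"y":-161,"z":-115,"rx":0,"ry":0,"rz":16},{"x":108,"y":-202,"z":-115,"rx":0,"ry":0,"rz":20},{"x":130,"y":-243,"z":-115,"rx":0,"ry":0,"rz":23.2},{"x":152,"y":-284,"z":-115,"rx":0,"ry":0,"rz":23.2},{"x":172,"y":-322,"z":-115,"rx":0,"ry":0,"rz":23.2},{"x":179,"y":-336,"z":-115,"rx":0,"ry":0,"rz":23.2},{"x":179,"y":-336,"z":-110,"rx":0,"ry":0,"rz":23.2},{"x":179,"y":-336,"z":-80,"rx":0,"ry":0,"rz":23.2},{"x":179,"y":-336,"z":-80,"rx":0,"ry":0,"rz":23.2}], hand=20)

```text
time: 16.3
tool_pos: [0.6034, 0.0964, 0.1614]
tool_rot: [3.14, 0.008, -0.08]
contact_force: [-1.5, -0.0, -2.5]
opening: 0.0317
grip_force: 20.0
```

Run:
```python
from lamps import *
lower(43,0); chk()
```

```text
[0.6034 0.0964 0.1614] 0.032
shift [ 2.  0. 69.] turn [ 0.1  0.5 -0. ]
top lamp [ 0.547 -0.368  0.345 55.913 32.225]
top lamp [ 0.451 -0.27   0.261 56.404 31.076]
top lamp [ 4.4700e-01 -3.6800e-01 -1.2000e-02  5.2839e+01  2.9165e+01]
```

arm_command(series=[{"x":1,"y":0,"z":30,"rx":0,"ry":0,"rz":0},{"x":1,"y":0,"z":52,"rx":0,"ry":0,"rz":0},{"x":1,"y":0,"z":64,"rx":0,"ry":0,"rz":0},{"x":1,"y":0,"z":70,"rx":0,"ry":0,"rz":0},{"x":1,"y":0,"z":72,"rx":0,"ry":0,"rz":0},{"x":1,"y":0,"z":72,"rx":0,"ry":0,"rz":0},{"x":1,"y":0,"z":72,"rx":0,"ry":0,"rz":0}])

```text
time: 17.05
tool_pos: [0.6074, 0.0977, 0.0943]
tool_rot: [-3.141, -0.002, -0.079]
contact_force: [-0.4, 0.0, -1.4]
opening: 0.032
grip_force: 20.0
```

Run:
```python
from lamps import *
s=observe(); print(np.round(s["tool_pos"],4),s["contact_force"],nest(43,0)); x,y,z=s["tool_pos"]
chk()
nxt(x,y,.4515,-.271,.255,z); place(.4515,-.271,.255,43,-82)
```

```text
[0.6074 0.0977 0.0943] [-0.38454181  0.03119169 -1.43983732] (np.float64(0.6048624733710127), np.float64(0.09606366815932559))
top lamp [ 0.547 -0.368  0.345 55.913 32.225]
top lamp [ 0.451 -0.27   0.261 56.404 31.076]
top lamp [ 4.4700e-01 -3.6800e-01 -1.2000e-02  5.2839e+01  2.9165e+01]
shift [-126.  380. -106.] turn [ -0.    0.  -19.2]
shift [-126.  380.    9.] turn [ -0.    0.  -19.2]
lift -115; then
shift [ 214. -239. -115.] turn [ 0.  -0.  19.2]
shift [ 214. -239.   -7.] turn [ 0.  -0.  19.2]
```

arm_command(series=[{"x":-2,"y":1,"z":2,"rx":0,"ry":0,"rz":0},{"x":-2,"y":1,"z":3,"rx":0,"ry":0,"rz":0},{"x":-2,"y":1,"z":3,"rx":0,"ry":0,"rz":0}])

```text
time: 17.4
tool_pos: [0.6059, 0.0973, 0.0927]
tool_rot: [-3.141, -0.004, -0.079]
contact_force: [-1.5, 1.2, 10.1]
opening: 0.0317
grip_force: 20.0
```

arm_command(series=[{"x":0,"y":0,"z":0,"rx":0,"ry":0,"rz":0},{"x":0,"y":0,"z":0,"rx":0,"ry":0,"rz":0},{"x":0,"y":0,"z":0,"rx":0,"ry":0,"rz":0},{"x":0,"y":0,"z":-30,"rx":0,"ry":0,"rz":0},{"x":0,"y":0,"z":-75,"rx":0,"ry":0,"rz":0},{"x":-5,"y":14,"z":-108,"rx":0,"ry":0,"rz":-2},{"x":-19,"y":58,"z":-108,"rx":0,"ry":0,"rz":-5},{"x":-34,"y":103,"z":-108,"rx":0,"ry":0,"rz":-8},{"x":-49,"y":148,"z":-108,"rx":0,"ry":0,"rz":-11},{"x":-64,"y":193,"z":-108,"rx":0,"ry":0,"rz":-14},{"x":-79,"y":238,"z":-108,"rx":0,"ry":0,"rz":-17},{"x":-94,"y":283,"z":-108,"rx":0,"ry":0,"rz":-19.2},{"x":-109,"y":328,"z":-108,"rx":0,"ry":0,"rz":-19.2},{"x":-121,"y":365,"z":-105,"rx":0,"ry":0,"rz":-19.2},{"x":-124,"y":379,"z":-85,"rx":0,"ry":0,"rz":-19.2},{"x":-124,"y":379,"z":-50,"rx":0,"ry":0,"rz":-19.2},{"x":-124,"y":379,"z":-20,"rx":0,"ry":0,"rz":-19.2},{"x":-124,"y":379,"z":0,"rx":0,"ry":0,"rz":-19.2},{"x":-124,"y":379,"z":7,"rx":0,"ry":0,"rz":-19.2},{"x":-124,"y":379,"z":7,"rx":0,"ry":0,"rz":-19.2}], hand=50)

```text
time: 19.4
tool_pos: [0.4508, -0.2709, 0.0829]
tool_rot: [-3.14, 0.001, 0.256]
contact_force: [0.2, -0.6, 1.0]
opening: 0.0502
grip_force: 0.0
```

arm_command(series=[{"x":0,"y":0,"z":0,"rx":0,"ry":0,"rz":0},{"x":0,"y":0,"z":0,"rx":0,"ry":0,"rz":0},{"x":0,"y":0,"z":0,"rx":0,"ry":0,"rz":0},{"x":0,"y":0,"z":0,"rx":0,"ry":0,"rz":0},{"x":0,"y":0,"z":-20,"rx":0,"ry":0,"rz":0},{"x":0,"y":0,"z":-60,"rx":0,"ry":0,"rz":0},{"x":0,"y":0,"z":-100,"rx":0,"ry":0,"rz":0},{"x":30,"y":-33,"z":-115,"rx":0,"ry":0,"rz":3},{"x":60,"y":-67,"z":-115,"rx":0,"ry":0,"rz":7},{"x":90,"y":-100,"z":-115,"rx":0,"ry":0,"rz":11},{"x":120,"y":-134,"z":-115,"rx":0,"ry":0,"rz":15},{"x":150,"y":-167,"z":-115,"rx":0,"ry":0,"rz":19.2},{"x":180,"y":-201,"z":-115,"rx":0,"ry":0,"rz":19.2},{"x":205,"y":-229,"z":-115,"rx":0,"ry":0,"rz":19.2},{"x":214,"y":-239,"z":-115,"rx":0,"ry":0,"rz":19.2},{"x":214,"y":-239,"z":-110,"rx":0,"ry":0,"rz":19.2},{"x":214,"y":-239,"z":-80,"rx":0,"ry":0,"rz":19.2},{"x":214,"y":-239,"z":-80,"rx":0,"ry":0,"rz":19.2},{"x":214,"y":-239,"z":-80,"rx":0,"ry":0,"rz":19.2}], hand=20)

```text
time: 21.3
tool_pos: [0.5969, 0.013, 0.1628]
tool_rot: [3.141, 0.002, -0.081]
contact_force: [-0.1, -0.3, 0.0]
opening: 0.0317
grip_force: 20.0
```

Run:
```python
from lamps import *
lower(43,-82); chk()
```

```text
[0.5969 0.013  0.1628] 0.032
shift [ 1. -2. 71.] turn [ 0.   0.1 -0. ]
top lamp [ 0.547 -0.368  0.345 55.913 32.225]
top lamp [ 4.4700e-01 -3.6800e-01 -1.2000e-02  5.2839e+01  2.9165e+01]
```

arm_command(series=[{"x":1,"y":-1,"z":30,"rx":0,"ry":0,"rz":0},{"x":1,"y":-1,"z":52,"rx":0,"ry":0,"rz":0},{"x":1,"y":-1,"z":63,"rx":0,"ry":0,"rz":0},{"x":1,"y":-1,"z":68,"rx":0,"ry":0,"rz":0},{"x":1,"y":-1,"z":71,"rx":0,"ry":0,"rz":0},{"x":1,"y":-1,"z":71,"rx":0,"ry":0,"rz":0},{"x":1,"y":-1,"z":71,"rx":0,"ry":0,"rz":0},{"x":1,"y":-1,"z":71,"rx":0,"ry":0,"rz":0}])

```text
time: 22.15
tool_pos: [0.5992, 0.0152, 0.093]
tool_rot: [3.141, -0.001, -0.079]
contact_force: [-0.2, 0.9, -1.5]
opening: 0.032
grip_force: 20.0
```

Run:
```python
from lamps import *
s=observe(); print(np.round(s["tool_pos"],4),s["contact_force"],nest(43,-82)); x,y,z=s["tool_pos"]
chk()
nxt(x,y,.548,-.368,.345,z); place(.548,-.368,.345,-43,82)
```

```text
[0.5992 0.0152 0.093 ] [-0.22147257  0.87576611 -1.49325632] (np.float64(0.5983094684655406), np.float64(0.014325928242510791))
top lamp [ 0.547 -0.368  0.345 55.913 32.225]
top lamp [ 4.4700e-01 -3.6800e-01 -1.2000e-02  5.2839e+01  2.9165e+01]
shift [ -20.  386. -107.] turn [  0.    0.  -24.4]
shift [-20. 386.   8.] turn [  0.    0.  -24.4]
lift -115; then
shift [ 166. -528. -115.] turn [-0.  -0.  24.4]
shift [ 166. -528.   -7.] turn [-0.  -0.  24.4]
```

arm_command(series=[{"x":0,"y":0,"z":2,"rx":0,"ry":0,"rz":0},{"x":0,"y":0,"z":1,"rx":0,"ry":0,"rz":0},{"x":0,"y":0,"z":0,"rx":0,"ry":0,"rz":0},{"x":0,"y":0,"z":-30,"rx":0,"ry":0,"rz":0},{"x":0,"y":0,"z":-75,"rx":0,"ry":0,"rz":0},{"x":-1,"y":14,"z":-107,"rx":0,"ry":0,"rz":-2},{"x":-3,"y":60,"z":-107,"rx":0,"ry":0,"rz":-5},{"x":-5,"y":107,"z":-107,"rx":0,"ry":0,"rz":-9},{"x":-8,"y":154,"z":-107,"rx":0,"ry":0,"rz":-13},{"x":-10,"y":201,"z":-107,"rx":0,"ry":0,"rz":-17},{"x":-13,"y":248,"z":-107,"rx":0,"ry":0,"rz":-21},{"x":-15,"y":295,"z":-107,"rx":0,"ry":0,"rz":-24.4},{"x":-18,"y":342,"z":-107,"rx":0,"ry":0,"rz":-24.4},{"x":-20,"y":376,"z":-100,"rx":0,"ry":0,"rz":-24.4},{"x":-20,"y":386,"z":-80,"rx":0,"ry":0,"rz":-24.4},{"x":-20,"y":386,"z":-45,"rx":0,"ry":0,"rz":-24.4},{"x":-20,"y":386,"z":-15,"rx":0,"ry":0,"rz":-24.4},{"x":-20,"y":386,"z":3,"rx":0,"ry":0,"rz":-24.4},{"x":-20,"y":386,"z":7,"rx":0,"ry":0,"rz":-24.4},{"x":-20,"y":386,"z":7,"rx":0,"ry":0,"rz":-24.4}], hand=50)

```text
time: 24.2
tool_pos: [0.5483, -0.3679, 0.085]
tool_rot: [-3.141, 0.0, 0.347]
contact_force: [-0.1, 0.7, 0.5]
opening: 0.0501
grip_force: 0.0
```

arm_command(series=[{"x":0,"y":0,"z":0,"rx":0,"ry":0,"rz":0},{"x":0,"y":0,"z":0,"rx":0,"ry":0,"rz":0},{"x":0,"y":0,"z":0,"rx":0,"ry":0,"rz":0},{"x":0,"y":0,"z":0,"rx":0,"ry":0,"rz":0},{"x":0,"y":0,"z":-20,"rx":0,"ry":0,"rz":0},{"x":0,"y":0,"z":-60,"rx":0,"ry":0,"rz":0},{"x":0,"y":0,"z":-100,"rx":0,"ry":0,"rz":0},{"x":12,"y":-37,"z":-115,"rx":0,"ry":0,"rz":2},{"x":26,"y":-83,"z":-115,"rx":0,"ry":0,"rz":5},{"x":40,"y":-128,"z":-115,"rx":0,"ry":0,"rz":8},{"x":54,"y":-173,"z":-115,"rx":0,"ry":0,"rz":11},{"x":69,"y":-218,"z":-115,"rx":0,"ry":0,"rz":14},{"x":83,"y":-263,"z":-115,"rx":0,"ry":0,"rz":17},{"x":97,"y":-308,"z":-115,"rx":0,"ry":0,"rz":20},{"x":111,"y":-353,"z":-115,"rx":0,"ry":0,"rz":23},{"x":125,"y":-398,"z":-115,"rx":0,"ry":0,"rz":24.4},{"x":140,"y":-443,"z":-115,"rx":0,"ry":0,"rz":24.4},{"x":154,"y":-488,"z":-115,"rx":0,"ry":0,"rz":24.4},{"x":164,"y":-520,"z":-115,"rx":0,"ry":0,"rz":24.4},{"x":166,"y":-528,"z":-115,"rx":0,"ry":0,"rz":24.4}], hand=20)

```text
time: 26.2
tool_pos: [0.524, 0.1885, 0.2]
tool_rot: [-3.141, 0.001, -0.075]
contact_force: [0.1, -0.1, -1.3]
opening: 0.032
grip_force: 19.9
```

Run:
```python
from lamps import *
lower(-43,82); chk()
```

```text
[0.524  0.1885 0.2   ] 0.032
shift [  2.   4. 108.] turn [-0.   0.   0.3]
top lamp [ 4.4700e-01 -3.6800e-01 -1.2000e-02  5.2839e+01  2.9165e+01]
```

arm_command(series=[{"x":0,"y":1,"z":0,"rx":0,"ry":0,"rz":0},{"x":0,"y":1,"z":30,"rx":0,"ry":0,"rz":0},{"x":0,"y":1,"z":60,"rx":0,"ry":0,"rz":0},{"x":0,"y":1,"z":85,"rx":0,"ry":0,"rz":0},{"x":0,"y":1,"z":98,"rx":0,"ry":0,"rz":0},{"x":0,"y":1,"z":104,"rx":0,"ry":0,"rz":0},{"x":0,"y":1,"z":107,"rx":0,"ry":0,"rz":0},{"x":0,"y":1,"z":107,"rx":0,"ry":0,"rz":0},{"x":0,"y":1,"z":107,"rx":0,"ry":0,"rz":0}])

```text
time: 27.15
tool_pos: [0.5256, 0.184, 0.0942]
tool_rot: [-3.141, -0.002, -0.079]
contact_force: [0.3, 0.0, -1.6]
opening: 0.0319
grip_force: 19.9
```

Run:
```python
from lamps import *
s=observe(); print(np.round(s["tool_pos"],4),s["tool_rot"],s["contact_force"],nest(-43,82)); x,y,z=s["tool_pos"]
chk()
nxt(x,y,.4475,-.3685,.0,z); place(.4475,-.3685,.0,-43,0)
```

```text
[0.5256 0.184  0.0942] [-3.14117922e+00 -1.90167856e-03 -7.90742454e-02] [ 2.77535084e-01  5.58629288e-05 -1.63206596e+00] (np.float64(0.5256905315344595), np.float64(0.18467407175748923))
top lamp [ 4.4700e-01 -3.6800e-01 -1.2000e-02  5.2839e+01  2.9165e+01]
shift [ -34.  557. -106.] turn [ 0.   0.  -4.6]
shift [-34. 557.   9.] turn [ 0.   0.  -4.6]
lift -115; then
shift [  72. -471. -115.] turn [ 0.  -0.   4.6]
shift [  72. -471.   -7.] turn [ 0.  -0.   4.6]
```

arm_command(series=[{"x":0,"y":0,"z":2,"rx":0,"ry":0,"rz":0},{"x":0,"y":0,"z":2,"rx":0,"ry":0,"rz":0}])

```text
time: 27.4
tool_pos: [0.5255, 0.1843, 0.0926]
tool_rot: [-3.141, -0.002, -0.079]
contact_force: [-0.8, 0.0, 7.2]
opening: 0.0318
grip_force: 20.0
```

arm_command(series=[{"x":0,"y":0,"z":0,"rx":0,"ry":0,"rz":0},{"x":0,"y":0,"z":0,"rx":0,"ry":0,"rz":0},{"x":0,"y":0,"z":-2,"rx":0,"ry":0,"rz":0},{"x":0,"y":0,"z":-30,"rx":0,"ry":0,"rz":0},{"x":0,"y":0,"z":-75,"rx":0,"ry":0,"rz":0},{"x":0,"y":14,"z":-108,"rx":0,"ry":0,"rz":0},{"x":-3,"y":60,"z":-108,"rx":0,"ry":0,"rz":0},{"x":-6,"y":107,"z":-108,"rx":0,"ry":0,"rz":0},{"x":-9,"y":154,"z":-108,"rx":0,"ry":0,"rz":-1},{"x":-12,"y":201,"z":-108,"rx":0,"ry":0,"rz":-2},{"x":-15,"y":248,"z":-108,"rx":0,"ry":0,"rz":-3},{"x":-18,"y":295,"z":-108,"rx":0,"ry":0,"rz":-4},{"x":-21,"y":342,"z":-108,"rx":0,"ry":0,"rz":-4.6},{"x":-24,"y":389,"z":-108,"rx":0,"ry":0,"rz":-4.6},{"x":-27,"y":436,"z":-108,"rx":0,"ry":0,"rz":-4.6},{"x":-30,"y":483,"z":-108,"rx":0,"ry":0,"rz":-4.6},{"x":-33,"y":530,"z":-108,"rx":0,"ry":0,"rz":-4.6},{"x":-34,"y":550,"z":-100,"rx":0,"ry":0,"rz":-4.6},{"x":-34,"y":557,"z":-80,"rx":0,"ry":0,"rz":-4.6},{"x":-34,"y":557,"z":-60,"rx":0,"ry":0,"rz":-4.6}], hand=50)

```text
time: 29.4
tool_pos: [0.4468, -0.3697, 0.1505]
tool_rot: [3.141, -0.001, -0.001]
contact_force: [0.5, 0.1, -0.3]
opening: 0.0497
grip_force: 0.0
```

Run:
```python
from lamps import *
to(.4475,-.3685,.085,0)
p=read_camera("top")
for o in lamps(p,.046,30): print(np.round(o[:5],3))
```

```text
shift [ 1. -1. 65.] turn [ 0. -0. -0.]
[ 0.609  0.178 -0.081 55.415 30.811]
[ 0.603  0.098 -0.099 55.762 30.866]
[ 5.9700e-01  1.6000e-02 -8.3000e-02  5.6109e+01  3.1131e+01]
[5.2400e-01 1.8400e-01 8.0000e-03 5.2918e+01 3.2237e+01]
[ 5.1200e-01  2.0000e-02 -7.4000e-02  5.6371e+01  3.0787e+01]
[ 0.429  0.136 -0.762 34.609 22.86 ]
```

arm_command(series=[{"x":0,"y":0,"z":35,"rx":0,"ry":0,"rz":0},{"x":0,"y":0,"z":55,"rx":0,"ry":0,"rz":0},{"x":0,"y":0,"z":63,"rx":0,"ry":0,"rz":0},{"x":0,"y":0,"z":66,"rx":0,"ry":0,"rz":0},{"x":0,"y":0,"z":66,"rx":0,"ry":0,"rz":0}])

```text
time: 29.95
tool_pos: [0.4475, -0.3685, 0.0858]
tool_rot: [3.141, -0.0, 0.002]
contact_force: [0.3, 0.3, 0.2]
opening: 0.0503
grip_force: 0.0
```

arm_command(series=[{"x":0,"y":0,"z":0,"rx":0,"ry":0,"rz":0},{"x":0,"y":0,"z":0,"rx":0,"ry":0,"rz":0},{"x":0,"y":0,"z":0,"rx":0,"ry":0,"rz":0},{"x":0,"y":0,"z":0,"rx":0,"ry":0,"rz":0},{"x":0,"y":0,"z":-20,"rx":0,"ry":0,"rz":0},{"x":0,"y":0,"z":-60,"rx":0,"ry":0,"rz":0},{"x":0,"y":0,"z":-100,"rx":0,"ry":0,"rz":0},{"x":10,"y":-38,"z":-115,"rx":0,"ry":0,"rz":1},{"x":20,"y":-84,"z":-115,"rx":0,"ry":0,"rz":2},{"x":30,"y":-130,"z":-115,"rx":0,"ry":0,"rz":3},{"x":40,"y":-176,"z":-115,"rx":0,"ry":0,"rz":4},{"x":50,"y":-222,"z":-115,"rx":0,"ry":0,"rz":4.6},{"x":60,"y":-268,"z":-115,"rx":0,"ry":0,"rz":4.6},{"x":68,"y":-314,"z":-115,"rx":0,"ry":0,"rz":4.6},{"x":72,"y":-360,"z":-115,"rx":0,"ry":0,"rz":4.6},{"x":72,"y":-406,"z":-115,"rx":0,"ry":0,"rz":4.6},{"x":72,"y":-448,"z":-115,"rx":0,"ry":0,"rz":4.6},{"x":72,"y":-468,"z":-115,"rx":0,"ry":0,"rz":4.6},{"x":72,"y":-471,"z":-115,"rx":0,"ry":0,"rz":4.6},{"x":72,"y":-471,"z":-115,"rx":0,"ry":0,"rz":4.6}], hand=20)

```text
time: 31.95
tool_pos: [0.5182, 0.1027, 0.1999]
tool_rot: [3.141, 0.001, -0.078]
contact_force: [0.2, -0.5, -2.6]
opening: 0.0314
grip_force: 20.0
```

Run:
```python
from lamps import *
lower(-43,0)
```

```text
[0.5182 0.1027 0.1999] 0.031
shift [  1.  -0. 108.] turn [0.  0.  0.1]
```

arm_command(series=[{"x":1,"y":0,"z":30,"rx":0,"ry":0,"rz":0},{"x":1,"y":0,"z":60,"rx":0,"ry":0,"rz":0},{"x":1,"y":0,"z":85,"rx":0,"ry":0,"rz":0},{"x":1,"y":0,"z":98,"rx":0,"ry":0,"rz":0},{"x":1,"y":0,"z":104,"rx":0,"ry":0,"rz":0},{"x":1,"y":0,"z":107,"rx":0,"ry":0,"rz":0},{"x":1,"y":0,"z":108,"rx":0,"ry":0,"rz":0},{"x":1,"y":0,"z":108,"rx":0,"ry":0,"rz":0}])

```text
time: 32.75
tool_pos: [0.52, 0.1024, 0.093]
tool_rot: [-3.141, -0.002, -0.079]
contact_force: [-0.5, 1.4, -2.4]
opening: 0.0319
grip_force: 20.0
```

arm_command(series=[{"x":0,"y":0,"z":0,"rx":0,"ry":0,"rz":0},{"x":0,"y":0,"z":0,"rx":0,"ry":0,"rz":0},{"x":0,"y":0,"z":-2,"rx":0,"ry":0,"rz":0},{"x":0,"y":0,"z":-40,"rx":0,"ry":0,"rz":0},{"x":0,"y":0,"z":-88,"rx":0,"ry":0,"rz":0},{"x":0,"y":0,"z":-136,"rx":0,"ry":0,"rz":0},{"x":0,"y":0,"z":-184,"rx":0,"ry":0,"rz":0},{"x":0,"y":0,"z":-232,"rx":0,"ry":0,"rz":0},{"x":-10,"y":0,"z":-280,"rx":0,"ry":0,"rz":0},{"x":-28,"y":0,"z":-328,"rx":0,"ry":0,"rz":0},{"x":-28,"y":0,"z":-328,"rx":0,"ry":0,"rz":0},{"x":-28,"y":0,"z":-328,"rx":0,"ry":0,"rz":0}], hand=50)

```text
time: 33.95
tool_pos: [0.4913, 0.1048, 0.4216]
tool_rot: [-3.141, -0.003, -0.079]
contact_force: [0.7, 0.3, 0.5]
opening: 0.0502
grip_force: 0.0
```

Run:
```python
from lamps import *
p=read_camera("wrist"); cv2.imwrite("pics/w4.png",cv2.resize(p["pixels"],(800,600)))
for o in lamps(p,.044): print(np.round(o[:5],3),[np.round(np.subtract(nest(a,b),o[:2])*1000,1) for a in(-43,43) for b in (-82,0,82) if np.hypot(*np.subtract(nest(a,b),o[:2]))<.03])
for q in ["lid_hinge","lid_edge","clamp_pivot","clamp_tip","white_top","yellow_top","green_top"]:
  for n,pp in (("w",p),):
    for r in mark_of(pp,q)[:1]: print(n,q,np.round(r["point"],3),round(r["confidence"],2))
```

```text
[ 0.61   0.178 -0.115 54.482 29.591] [array([ 1.8, -0.6])]
[ 0.604  0.098 -0.07  53.047 29.083] [array([ 1.1, -2.2])]
[ 5.9800e-01  1.7000e-02 -6.3000e-02  5.4313e+01  3.0399e+01] [array([ 0.2, -2.8])]
[ 0.524  0.184 -0.113 55.988 29.624] [array([1.2, 0.6])]
[ 0.52   0.103 -0.078 53.835 29.545] [array([-1.,  0.])]
[ 5.1300e-01  2.1000e-02 -8.2000e-02  5.5322e+01  3.0344e+01] [array([-0.5, -0.1])]
[ 0.384  0.116 -0.071 65.213 30.215] []
w lid_hinge [0.681 0.091 0.056] 0.98
w clamp_pivot [0.436 0.109 0.082] 0.62
w clamp_tip [0.427 0.11  0.202] 0.97
w yellow_top [0.43  0.373 0.072] 0.75
w green_top [0.493 0.372 0.07 ] 0.93
```

View pics/w4.png

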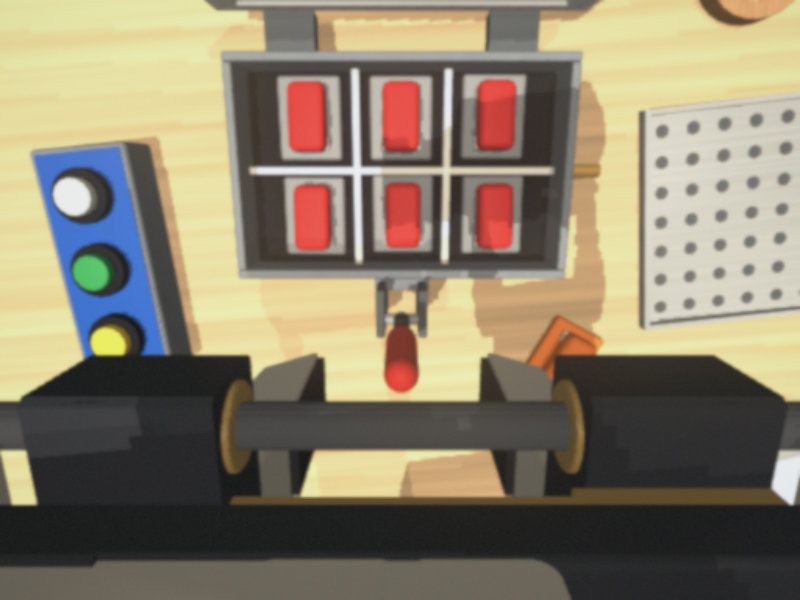

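All six lamps lie flat, one to a nest, with their lenses at (307,117), (401,116), (497,115), (312,217), (403,215) and (494,216). The tray is empty. I'll go behind the upright lid next, with the fingers closed.

```bash
cat > lid.py <<'E'
from lamps import *
H,LY,A,OV=119.,-88.,9.5,65.5
def lidpose(th,r=170.,gap=0.):
    u=r*np.cos(th)-(10+gap)*np.sin(th)-A; w=r*np.sin(th)+(10+gap)*np.cos(th)
    X,Y=nest(H-u,LY); return X,Y,(56+w+OV)/1000
E
python3 - <<'E'
from lid import *
x,y,z=lidpose(1.57,170,14); print(x,y,z); to(x,y,.365,TW); to(x,y,z,TW)
E
```

```text
0.7068448169864785 -0.0003947218818916992 0.2915190579394695
shift [223.  88.  54.] turn [0.  0.1 0. ]
shift [223.  88. 127.] turn [0.  0.1 0. ]
```

arm_command(series=[{"x":40,"y":16,"z":20,"rx":0,"ry":0,"rz":0},{"x":80,"y":32,"z":35,"rx":0,"ry":0,"rz":0},{"x":120,"y":48,"z":45,"rx":0,"ry":0,"rz":0},{"x":160,"y":64,"z":50,"rx":0,"ry":0,"rz":0},{"x":200,"y":80,"z":50,"rx":0,"ry":0,"rz":0},{"x":223,"y":88,"z":50,"rx":0,"ry":0,"rz":0},{"x":223,"y":88,"z":50,"rx":0,"ry":0,"rz":0},{"x":223,"y":88,"z":50,"rx":0,"ry":0,"rz":0}], hand=0)

```text
time: 35.15
tool_pos: [0.707, -0.0008, 0.3687]
tool_rot: [-3.141, 0.002, -0.079]
contact_force: [-0.2, -0.8, -0.3]
opening: 0.0008
grip_force: 0.0
```

Run:
```python
from lid import *
p=read_camera("scene"); cv2.imwrite("pics/s5.png",cv2.resize(p["pixels"][80:240,220:433],(800,600)))
for r in mark_of(p,"lid_edge")[:2]: print(np.round(r["point"],3),r["confidence"])
x,y,z=lidpose(1.57,170,14); to(x,y,z,TW); print(observe()["tool_rot"])
```

```text
[0.683 0.088 0.275] 0.8
[ 0.704 -0.212  0.002] 0.49
shift [ 1.  0. 79.] turn [-0.   0.   0.1]
[-3.14148283e+00  2.47024101e-04 -7.84174254e-02]
```

View pics/s5.png

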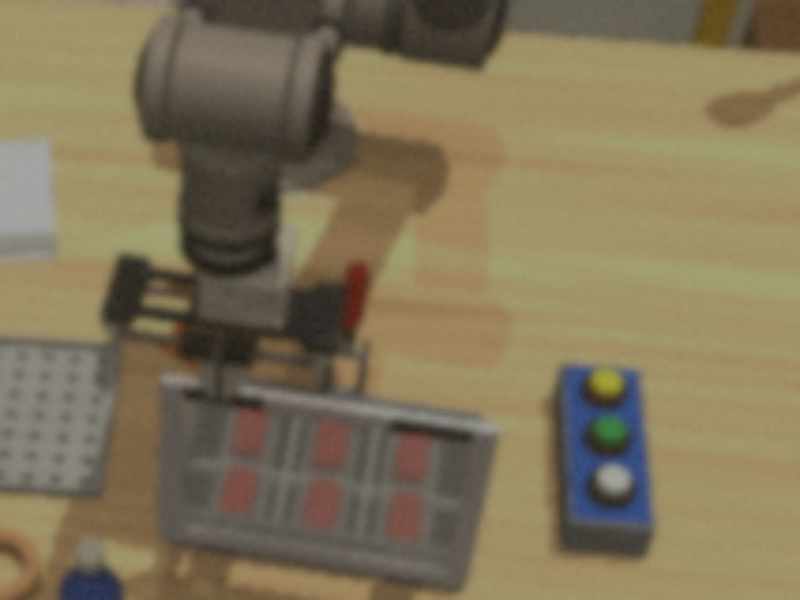

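The closed fingers at (215,390) hang just behind the lid's top edge, next to the left black mark. I'll lower them and work out the closing arc.

arm_command(series=[{"x":1,"y":0,"z":20,"rx":0,"ry":0,"rz":0},{"x":1,"y":0,"z":45,"rx":0,"ry":0,"rz":0},{"x":1,"y":0,"z":70,"rx":0,"ry":0,"rz":0},{"x":1,"y":0,"z":78,"rx":0,"ry":0,"rz":0},{"x":1,"y":0,"z":78,"rx":0,"ry":0,"rz":0},{"x":1,"y":0,"z":78,"rx":0,"ry":0,"rz":0}])

```text
time: 35.85
tool_pos: [0.7081, -0.0005, 0.2942]
tool_rot: [3.141, -0.003, -0.079]
contact_force: [0.3, 0.4, -1.0]
opening: 0.0007
grip_force: 0.0
```

Run:
```python
from lid import *
print(observe()["contact_force"])
for th in np.linspace(1.5,0,16): print(round(th,2),end=" "); to(*lidpose(th),TW)
```

```text
[ 0.3223129   0.35614751 -1.00009472]
1.5 shift [-27.   0.   2.] turn [ 0.  -0.2  0.1]
1.4 shift [-44.  -0.   3.] turn [ 0.  -0.2  0.1]
1.3 shift [-61.  -0.   6.] turn [ 0.  -0.2  0.1]
1.2 shift [-77.  -0.  10.] turn [ 0.  -0.2  0.1]
1.1 shift [-93.  -0.  16.] turn [ 0.  -0.2  0.1]
1.0 shift [-109.   -0.   24.] turn [ 0.  -0.2  0.1]
0.9 shift [-123.   -0.   33.] turn [ 0.  -0.2  0.1]
0.8 shift [-136.   -0.   43.] turn [ 0.  -0.2  0.1]
0.7 shift [-149.   -0.   55.] turn [ 0.  -0.2  0.1]
0.6 shift [-160.   -0.   68.] turn [ 0.  -0.2  0.1]
0.5 shift [-170.   -0.   82.] turn [ 0.  -0.2  0.1]
0.4 shift [-178.   -0.   97.] turn [ 0.  -0.2  0.1]
0.3 shift [-185.   -0.  112.] turn [ 0.  -0.2  0.1]
0.2 shift [-190.   -0.  129.] turn [ 0.  -0.2  0.1]
0.1 shift [-194.   -0.  145.] turn [ 0.  -0.2  0.1]
0.0 shift [-196.   -0.  162.] turn [ 0.  -0.2  0.1]
```

First half of the arc, to about 0.8 rad.

arm_command(series=[{"x":-15,"y":0,"z":1,"rx":0,"ry":0,"rz":0},{"x":-27,"y":0,"z":2,"rx":0,"ry":0,"rz":0},{"x":-36,"y":0,"z":3,"rx":0,"ry":0,"rz":0},{"x":-44,"y":0,"z":3,"rx":0,"ry":0,"rz":0},{"x":-53,"y":0,"z":5,"rx":0,"ry":0,"rz":0},{"x":-61,"y":0,"z":6,"rx":0,"ry":0,"rz":0},{"x":-69,"y":0,"z":8,"rx":0,"ry":0,"rz":0},{"x":-77,"y":0,"z":10,"rx":0,"ry":0,"rz":0},{"x":-85,"y":0,"z":13,"rx":0,"ry":0,"rz":0},{"x":-93,"y":0,"z":16,"rx":0,"ry":0,"rz":0},{"x":-101,"y":0,"z":20,"rx":0,"ry":0,"rz":0},{"x":-109,"y":0,"z":24,"rx":0,"ry":0,"rz":0},{"x":-116,"y":0,"z":28,"rx":0,"ry":0,"rz":0},{"x":-123,"y":0,"z":33,"rx":0,"ry":0,"rz":0},{"x":-130,"y":0,"z":38,"rx":0,"ry":0,"rz":0},{"x":-136,"y":0,"z":43,"rx":0,"ry":0,"rz":0}])

```text
time: 37.45
tool_pos: [0.5717, 0.0101, 0.2489]
tool_rot: [3.142, 0.0, -0.079]
contact_force: [1.9, -0.4, 2.2]
opening: 0.0002
grip_force: 0.9
```

Run:
```python
from lid import *
p=read_camera("scene"); cv2.imwrite("pics/s6.png",cv2.resize(p["pixels"][80:240,220:433],(800,600)))
for r in mark_of(p,"lid_edge")[:2]: print(np.round(r["point"],3),r["confidence"])
s=observe(); print(s["contact_force"],s["tool_pos"])
for th in np.linspace(.8,0,9): print(round(th,2),end=" "); to(*lidpose(th),TW)
```

```text
[0.536 0.102 0.219] 0.56
[ 0.494 -0.274 -0.   ] 0.15
[0.14454023 0.15094305 0.72320537] [0.57111041 0.01014674 0.24827883]
0.8 shift [ 1. -0. -2.] turn [0.  0.1 0.1]
0.7 shift [-11.  -0.  10.] turn [0.  0.1 0.1]
0.6 shift [-22.  -0.  23.] turn [0.  0.1 0.1]
0.5 shift [-32.  -0.  37.] turn [0.  0.1 0.1]
0.4 shift [-40.  -0.  51.] turn [0.  0.1 0.1]
0.3 shift [-47.  -0.  67.] turn [0.  0.1 0.1]
0.2 shift [-52.  -0.  83.] turn [0.  0.1 0.1]
0.1 shift [-56.  -0. 100.] turn [0.  0.1 0.1]
0.0 shift [-57.  -0. 117.] turn [0.  0.1 0.1]
```

View pics/s6.png

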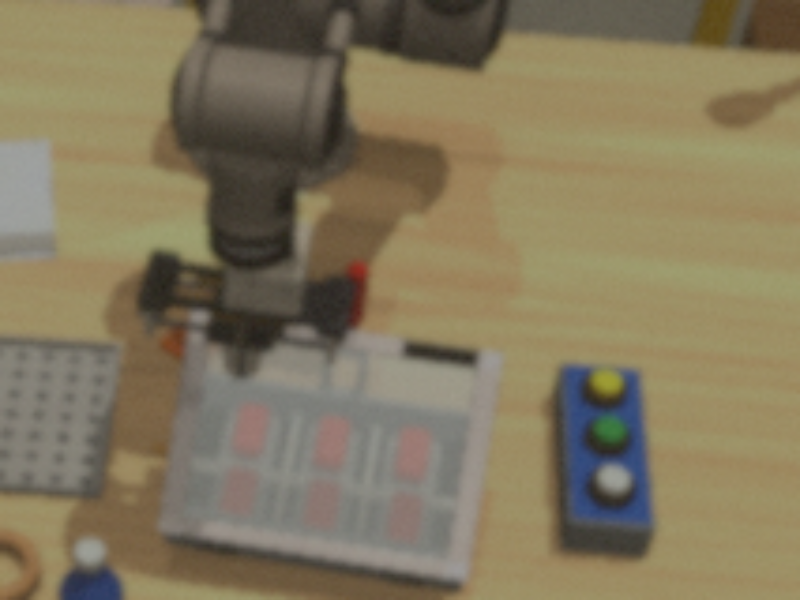

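The lid is half shut, with the fingers at (240,360) pushing beside the mark. I'll close it all the way.

arm_command(series=[{"x":-6,"y":0,"z":5,"rx":0,"ry":0,"rz":0},{"x":-11,"y":0,"z":10,"rx":0,"ry":0,"rz":0},{"x":-17,"y":0,"z":17,"rx":0,"ry":0,"rz":0},{"x":-22,"y":0,"z":23,"rx":0,"ry":0,"rz":0},{"x":-27,"y":0,"z":30,"rx":0,"ry":0,"rz":0},{"x":-32,"y":0,"z":37,"rx":0,"ry":0,"rz":0},{"x":-36,"y":0,"z":44,"rx":0,"ry":0,"rz":0},{"x":-40,"y":0,"z":51,"rx":0,"ry":0,"rz":0},{"x":-44,"y":0,"z":59,"rx":0,"ry":0,"rz":0},{"x":-47,"y":0,"z":67,"rx":0,"ry":0,"rz":0},{"x":-50,"y":0,"z":75,"rx":0,"ry":0,"rz":0},{"x":-52,"y":0,"z":83,"rx":0,"ry":0,"rz":0},{"x":-54,"y":0,"z":91,"rx":0,"ry":0,"rz":0},{"x":-56,"y":0,"z":100,"rx":0,"ry":0,"rz":0},{"x":-56,"y":0,"z":108,"rx":0,"ry":0,"rz":0},{"x":-57,"y":0,"z":114,"rx":0,"ry":0,"rz":0},{"x":-57,"y":0,"z":117,"rx":0,"ry":0,"rz":0},{"x":-57,"y":0,"z":119,"rx":0,"ry":0,"rz":0},{"x":-57,"y":0,"z":120,"rx":0,"ry":0,"rz":0}])

```text
time: 39.45
tool_pos: [0.5152, 0.0145, 0.1319]
tool_rot: [3.141, -0.0, -0.079]
contact_force: [-13.2, 0.7, 36.6]
opening: 0.0002
grip_force: 18.4
```

The lid is shut: the fingertip is at z = 66 mm with a firm reaction. The clamp is next.

```bash
cat > clamp.py <<'E'
from lamps import *
def cl(phi,r=90.,gap=0.):
    a=phi-.15
    u=-124+r*np.sin(a)-(12+gap)*np.cos(a)-9.5; w=82+r*np.cos(a)+(12+gap)*np.sin(a)+65.5
    X,Y=nest(u,0); return X,Y,w/1000
E
python3 - <<'E'
from clamp import *
print(cl(0,90,12)); X,Y,z=cl(0,90,12); to(.515,.0145,.33,TW); to(X,Y,.33,TW); to(X,Y,z,TW)
f=(np.array([X,Y,z]),R.from_euler("xyz",[np.pi,0,TW]))
for ph in np.linspace(0,1.72,17): print(round(ph,2),end=" "); to(*cl(ph),TW,f)
E
```

```text
(np.float64(0.391865946776224), np.float64(0.11313983499541214), np.float64(0.23290288183487742))
shift [  -0.    0. -198.] turn [ 0.  -0.   0.1]
shift [-131.  -89. -198.] turn [ 0.  -0.   0.1]
shift [-131.  -89. -101.] turn [ 0.  -0.   0.1]
0.0 shift [12. -0. -2.] turn [0. 0. 0.]
0.11 shift [21. -0. -4.] turn [0. 0. 0.]
0.22 shift [31. -0. -5.] turn [0. 0. 0.]
0.32 shift [41. -0. -5.] turn [0. 0. 0.]
0.43 shift [51. -0. -4.] turn [0. 0. 0.]
0.54 shift [60. -0. -2.] turn [0. 0. 0.]
0.64 shift [69. -0.  1.] turn [0. 0. 0.]
0.75 shift [78. -0.  4.] turn [0. 0. 0.]
0.86 shift [87. -0.  9.] turn [0. 0. 0.]
0.97 shift [95. -0. 15.] turn [0. 0. 0.]
1.08 shift [102.  -0.  22.] turn [0. 0. 0.]
1.18 shift [108.  -0.  29.] turn [0. 0. 0.]
1.29 shift [114.  -0.  37.] turn [0. 0. 0.]
1.4 shift [119.  -0.  45.] turn [0. 0. 0.]
1.5 shift [123.  -0.  54.] turn [0. 0. 0.]
1.61 shift [125.  -0.  64.] turn [0. 0. 0.]
1.72 shift [127.  -0.  73.] turn [0. 0. 0.]
```

arm_command(series=[{"x":0,"y":0,"z":-45,"rx":0,"ry":0,"rz":0},{"x":0,"y":0,"z":-95,"rx":0,"ry":0,"rz":0},{"x":0,"y":0,"z":-145,"rx":0,"ry":0,"rz":0},{"x":0,"y":0,"z":-195,"rx":0,"ry":0,"rz":0},{"x":-35,"y":-24,"z":-200,"rx":0,"ry":0,"rz":0},{"x":-70,"y":-48,"z":-200,"rx":0,"ry":0,"rz":0},{"x":-105,"y":-72,"z":-200,"rx":0,"ry":0,"rz":0},{"x":-131,"y":-89,"z":-200,"rx":0,"ry":0,"rz":0},{"x":-131,"y":-89,"z":-200,"rx":0,"ry":0,"rz":0},{"x":-131,"y":-89,"z":-200,"rx":0,"ry":0,"rz":0}])

```text
time: 40.45
tool_pos: [0.3921, 0.1138, 0.3295]
tool_rot: [3.141, -0.001, -0.078]
contact_force: [-0.1, 0.1, -0.1]
opening: 0.0004
grip_force: 0.0
```

Run:
```python
from clamp import *
X,Y,z=cl(0,90,12); to(X,Y,z,TW)
p=read_camera("wrist"); cv2.imwrite("pics/w7.png",cv2.resize(p["pixels"],(800,600)))
t=read_camera("scene")
for n,c in (("w",p),("s",t)):
  for q in ["lid_edge","clamp_tip"]:
    for r in mark_of(c,q)[:1]: print(n,q,np.round(r["point"],3),round(r["confidence"],2))
```

```text
shift [-0.  1. 97.] turn [ 0.  -0.1  0.1]
w lid_edge [0.471 0.107 0.069] 0.8
w clamp_tip [0.428 0.108 0.201] 0.77
s lid_edge [0.465 0.107 0.068] 0.95
s clamp_tip [0.421 0.11  0.198] 0.6
```

View pics/w7.png

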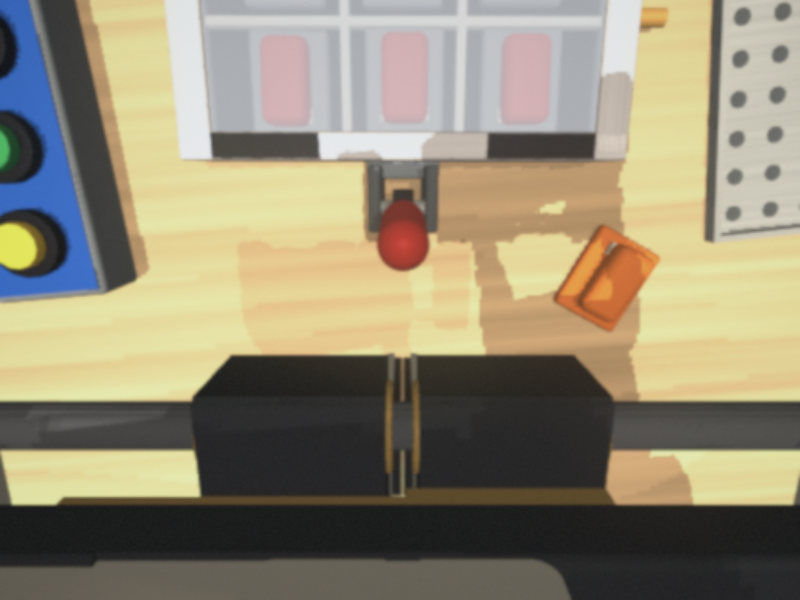

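The lid is flat with its edge at row 155. The near lamps lie in their nests at (285,80), (404,78) and (526,79), and the closed fingers at column 402 line up with the red grip at (403,240). I'll swing the clamp now.

arm_command(series=[{"x":0,"y":0,"z":40,"rx":0,"ry":0,"rz":0},{"x":0,"y":0,"z":80,"rx":0,"ry":0,"rz":0},{"x":0,"y":0,"z":96,"rx":0,"ry":0,"rz":0},{"x":6,"y":0,"z":96,"rx":0,"ry":0,"rz":0},{"x":12,"y":0,"z":95,"rx":0,"ry":0,"rz":0},{"x":21,"y":0,"z":93,"rx":0,"ry":0,"rz":0},{"x":31,"y":0,"z":92,"rx":0,"ry":0,"rz":0},{"x":41,"y":0,"z":92,"rx":0,"ry":0,"rz":0},{"x":51,"y":0,"z":93,"rx":0,"ry":0,"rz":0},{"x":60,"y":0,"z":95,"rx":0,"ry":0,"rz":0},{"x":69,"y":0,"z":98,"rx":0,"ry":0,"rz":0},{"x":78,"y":0,"z":101,"rx":0,"ry":0,"rz":0},{"x":87,"y":0,"z":106,"rx":0,"ry":0,"rz":0}])

```text
time: 42.05
tool_pos: [0.4795, 0.1066, 0.223]
tool_rot: [3.142, -0.0, -0.079]
contact_force: [-2.5, 0.5, 0.7]
opening: 0.0003
grip_force: 0.9
```

Run:
```python
from clamp import *
s=observe(); print(s["contact_force"],s["tool_pos"])
t=read_camera("scene")
for r in mark_of(t,"clamp_tip")[:2]: print(np.round(r["point"],3),round(r["confidence"],2))
for ph in np.linspace(.86,1.72,9): print(round(ph,2),end=" "); to(*cl(ph),TW)
```

```text
[-2.46191563  0.53705039  0.65498193] [0.47954811 0.10663152 0.2229656 ]
[0.513 0.102 0.168] 0.46
0.86 shift [-2.  0. -1.] turn [ 0. -0.  0.]
0.97 shift [6. 0. 5.] turn [ 0. -0.  0.]
1.08 shift [14.  0. 11.] turn [ 0. -0.  0.]
1.18 shift [20.  0. 19.] turn [ 0. -0.  0.]
1.29 shift [26.  0. 27.] turn [ 0. -0.  0.]
1.4 shift [30.  0. 35.] turn [ 0. -0.  0.]
1.5 shift [34.  0. 44.] turn [ 0. -0.  0.]
1.61 shift [37.  0. 53.] turn [ 0. -0.  0.]
1.72 shift [39.  0. 63.] turn [ 0. -0.  0.]
```

arm_command(series=[{"x":6,"y":0,"z":5,"rx":0,"ry":0,"rz":0},{"x":14,"y":0,"z":11,"rx":0,"ry":0,"rz":0},{"x":20,"y":0,"z":19,"rx":0,"ry":0,"rz":0},{"x":26,"y":0,"z":27,"rx":0,"ry":0,"rz":0},{"x":30,"y":0,"z":35,"rx":0,"ry":0,"rz":0},{"x":34,"y":0,"z":44,"rx":0,"ry":0,"rz":0},{"x":37,"y":0,"z":53,"rx":0,"ry":0,"rz":0},{"x":38,"y":0,"z":58,"rx":0,"ry":0,"rz":0},{"x":39,"y":0,"z":62,"rx":0,"ry":0,"rz":0},{"x":39,"y":0,"z":64,"rx":0,"ry":0,"rz":0},{"x":39,"y":0,"z":66,"rx":0,"ry":0,"rz":0},{"x":39,"y":0,"z":67,"rx":0,"ry":0,"rz":0}])

```text
time: 43.35
tool_pos: [0.5177, 0.1036, 0.1591]
tool_rot: [3.141, -0.002, -0.079]
contact_force: [-9.0, -1.4, 31.2]
opening: 0.0003
grip_force: 15.6
```

The clamp is down, with the fingertip stopped at z ≈ 94 mm. I'll lift off and look at the panel.

arm_command(series=[{"x":0,"y":0,"z":-45,"rx":0,"ry":0,"rz":0},{"x":0,"y":0,"z":-95,"rx":0,"ry":0,"rz":0},{"x":-20,"y":-40,"z":-115,"rx":0,"ry":0,"rz":0},{"x":-40,"y":-85,"z":-135,"rx":0,"ry":0,"rz":0},{"x":-60,"y":-130,"z":-155,"rx":0,"ry":0,"rz":0},{"x":-80,"y":-175,"z":-175,"rx":0,"ry":0,"rz":0},{"x":-100,"y":-220,"z":-190,"rx":0,"ry":0,"rz":0},{"x":-110,"y":-260,"z":-200,"rx":0,"ry":0,"rz":0},{"x":-110,"y":-260,"z":-200,"rx":0,"ry":0,"rz":0},{"x":-110,"y":-260,"z":-200,"rx":0,"ry":0,"rz":0}])

```text
time: 44.35
tool_pos: [0.4277, 0.3723, 0.3558]
tool_rot: [3.141, 0.0, -0.076]
contact_force: [0.3, -0.1, -1.1]
opening: 0.0005
grip_force: 0.0
```

Run:
```python
from clamp import *
s=observe(); print(s["tool_pos"],s["tool_rot"])
p=read_camera("wrist"); t=read_camera("top"); c=read_camera("scene")
cv2.imwrite("pics/w8.png",cv2.resize(p["pixels"],(800,600)))
for n,cc in (("w",p),("t",t),("s",c)):
  for q in ["white_top","green_top","yellow_top","clamp_tip","lid_edge"]:
    for r in mark_of(cc,q)[:1]: print(n,q,np.round(r["point"],3),round(r["confidence"],2),np.round(proj(cc,r["point"])*800/512))
```

```text
[0.42766544 0.37230193 0.35584067] [ 3.14087117e+00  2.49826489e-04 -7.63229975e-02]
w white_top [0.557 0.375 0.072] 0.89 [384.  74.]
w green_top [0.494 0.375 0.07 ] 0.6 [392. 171.]
w yellow_top [0.434 0.374 0.076] 0.7 [400. 258.]
w lid_edge [0.467 0.11  0.071] 0.8 [768. 182.]
t white_top [0.562 0.375 0.071] 0.62 [158. 303.]
t yellow_top [0.427 0.372 0.074] 0.6 [156. 376.]
t clamp_tip [0.554 0.104 0.079] 0.58 [304. 308.]
t lid_edge [0.47  0.109 0.07 ] 0.71 [300. 354.]
s white_top [0.562 0.373 0.073] 0.47 [597. 323.]
s green_top [0.494 0.376 0.075] 0.51 [597. 301.]
s yellow_top [0.429 0.372 0.073] 0.48 [594. 282.]
s clamp_tip [0.465 0.104 0.071] 0.57 [483. 283.]
s lid_edge [0.436 0.108 0.084] 0.44 [486. 271.]
```

View pics/w8.png

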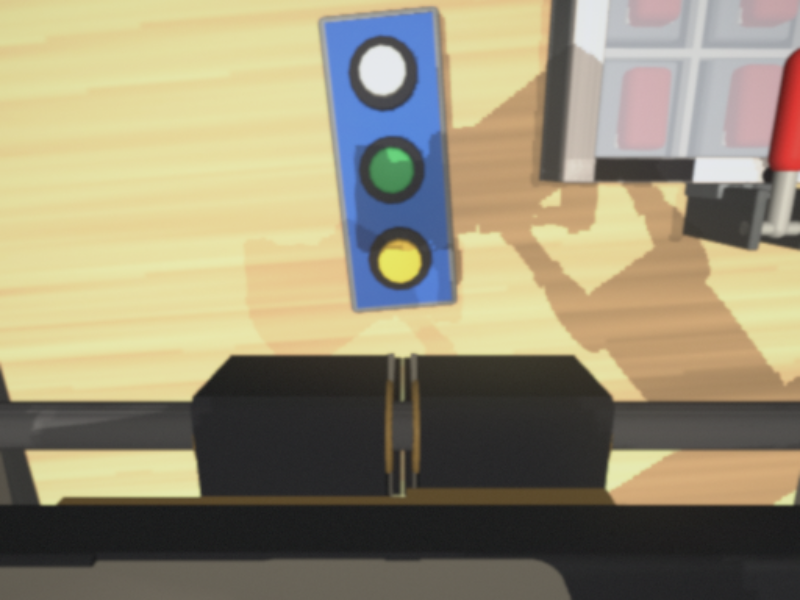

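In this view white is at (382,70), green at (391,171) and yellow at (400,261), and the clamp's red grip lies over the lid at (785,110). I'll press with a single finger of the open hand, so that only the button is touched.

Run:
```python
from clamp import *
P={}
p=read_camera("wrist")
for n,u in (("white",(382,70)),("green",(391,171)),("yellow",(400,261))):
    print(n,np.round(atz(p,np.array(u)*.64,.072),4))
f=to(.564,.4285,.25,TW); to(.564,.4285,.155,TW)
```

```text
white [0.561  0.3751 0.072 ]
green [0.4952 0.3745 0.072 ]
yellow [0.4311 0.3733 0.072 ]
shift [131. -67. 106.] turn [ 0.  -0.   0.1]
shift [131. -67. 201.] turn [ 0.  -0.   0.1]
```

arm_command(series=[{"x":40,"y":-20,"z":30,"rx":0,"ry":0,"rz":0},{"x":80,"y":-40,"z":60,"rx":0,"ry":0,"rz":0},{"x":120,"y":-60,"z":90,"rx":0,"ry":0,"rz":0},{"x":132,"y":-67,"z":120,"rx":0,"ry":0,"rz":0},{"x":132,"y":-67,"z":160,"rx":0,"ry":0,"rz":0},{"x":132,"y":-67,"z":195,"rx":0,"ry":0,"rz":0},{"x":132,"y":-67,"z":201,"rx":0,"ry":0,"rz":0},{"x":132,"y":-67,"z":201,"rx":0,"ry":0,"rz":0},{"x":132,"y":-67,"z":201,"rx":0,"ry":0,"rz":0}], hand=90)

```text
time: 46.2
tool_pos: [0.5662, 0.4285, 0.1578]
tool_rot: [-3.139, -0.003, -0.079]
contact_force: [0.4, -0.3, 1.3]
opening: 0.0677
grip_force: 0.0
```

Run:
```python
from clamp import *
s=observe(); print(s["tool_pos"],s["opening"],s["contact_force"])
p=read_camera("top"); cv2.imwrite("pics/t9.png",cv2.resize(p["pixels"][160:280,70:270],(800,480)))
```

```text
[0.56619381 0.42849641 0.15780937] 0.06767613482570517 [ 0.3674806  -0.27604641  1.3430534 ]
```

View pics/t9.png

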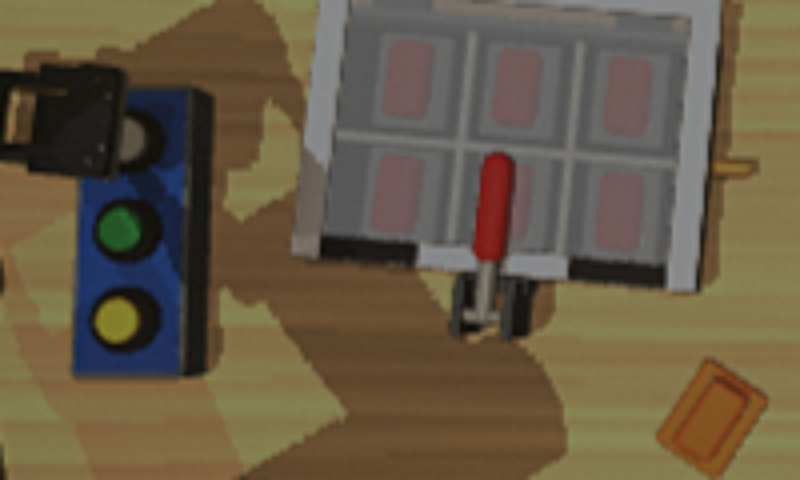

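The clamp lies over the lid, the red grip at (493,210), with six lamps under the cover. The fingers were still opening at the time. Now I'll press white at (132,140).

arm_command(series=[{"x":0,"y":0,"z":0,"rx":0,"ry":0,"rz":0},{"x":0,"y":0,"z":0,"rx":0,"ry":0,"rz":0},{"x":0,"y":0,"z":0,"rx":0,"ry":0,"rz":0},{"x":0,"y":0,"z":0,"rx":0,"ry":0,"rz":0},{"x":0,"y":0,"z":10,"rx":0,"ry":0,"rz":0},{"x":0,"y":0,"z":17,"rx":0,"ry":0,"rz":0},{"x":0,"y":0,"z":20,"rx":0,"ry":0,"rz":0},{"x":0,"y":0,"z":22,"rx":0,"ry":0,"rz":0},{"x":0,"y":0,"z":23,"rx":0,"ry":0,"rz":0},{"x":0,"y":0,"z":24,"rx":0,"ry":0,"rz":0},{"x":0,"y":0,"z":24,"rx":0,"ry":0,"rz":0},{"x":0,"y":0,"z":24,"rx":0,"ry":0,"rz":0}])

```text
time: 47.45
tool_pos: [0.5652, 0.4277, 0.1322]
tool_rot: [3.141, -0.0, -0.079]
contact_force: [-3.0, -1.5, 7.0]
opening: 0.0898
grip_force: 3.6
```

arm_command(series=[{"x":0,"y":0,"z":2,"rx":0,"ry":0,"rz":0},{"x":0,"y":0,"z":3,"rx":0,"ry":0,"rz":0},{"x":0,"y":0,"z":3,"rx":0,"ry":0,"rz":0}])

```text
time: 47.75
tool_pos: [0.5652, 0.4278, 0.1318]
tool_rot: [-3.141, -0.001, -0.079]
contact_force: [-6.5, -3.2, 19.5]
opening: 0.0899
grip_force: 9.9
```

White is at its hard stop. I'll let it up and press yellow.

arm_command(series=[{"x":0,"y":0,"z":-15,"rx":0,"ry":0,"rz":0},{"x":0,"y":0,"z":-35,"rx":0,"ry":0,"rz":0},{"x":0,"y":0,"z":-35,"rx":0,"ry":0,"rz":0},{"x":-43,"y":4,"z":-35,"rx":0,"ry":0,"rz":0},{"x":-86,"y":8,"z":-35,"rx":0,"ry":0,"rz":0},{"x":-122,"y":12,"z":-35,"rx":0,"ry":0,"rz":0},{"x":-130,"y":12,"z":-35,"rx":0,"ry":0,"rz":0},{"x":-130,"y":12,"z":-35,"rx":0,"ry":0,"rz":0},{"x":-130,"y":12,"z":-35,"rx":0,"ry":0,"rz":0},{"x":-130,"y":12,"z":-22,"rx":0,"ry":0,"rz":0},{"x":-130,"y":12,"z":-12,"rx":0,"ry":0,"rz":0},{"x":-130,"y":12,"z":-7,"rx":0,"ry":0,"rz":0},{"x":-130,"y":12,"z":-4,"rx":0,"ry":0,"rz":0},{"x":-130,"y":12,"z":-2,"rx":0,"ry":0,"rz":0},{"x":-130,"y":12,"z":0,"rx":0,"ry":0,"rz":0},{"x":-130,"y":12,"z":0,"rx":0,"ry":0,"rz":0},{"x":-130,"y":12,"z":0,"rx":0,"ry":0,"rz":0}])

```text
time: 49.45
tool_pos: [0.4353, 0.4257, 0.1316]
tool_rot: [3.141, -0.002, -0.079]
contact_force: [-4.5, -6.0, 26.7]
opening: 0.0898
grip_force: 13.1
```

Yellow is fully down too. Now green, then clear up and away.

arm_command(series=[{"x":0,"y":0,"z":-15,"rx":0,"ry":0,"rz":0},{"x":0,"y":0,"z":-35,"rx":0,"ry":0,"rz":0},{"x":0,"y":0,"z":-35,"rx":0,"ry":0,"rz":0},{"x":32,"y":-3,"z":-35,"rx":0,"ry":0,"rz":0},{"x":58,"y":-6,"z":-35,"rx":0,"ry":0,"rz":0},{"x":64,"y":-6,"z":-35,"rx":0,"ry":0,"rz":0},{"x":64,"y":-6,"z":-35,"rx":0,"ry":0,"rz":0},{"x":64,"y":-6,"z":-35,"rx":0,"ry":0,"rz":0},{"x":64,"y":-6,"z":-22,"rx":0,"ry":0,"rz":0},{"x":64,"y":-6,"z":-12,"rx":0,"ry":0,"rz":0},{"x":64,"y":-6,"z":-7,"rx":0,"ry":0,"rz":0},{"x":64,"y":-6,"z":-4,"rx":0,"ry":0,"rz":0},{"x":64,"y":-6,"z":-2,"rx":0,"ry":0,"rz":0},{"x":64,"y":-6,"z":0,"rx":0,"ry":0,"rz":0},{"x":64,"y":-6,"z":0,"rx":0,"ry":0,"rz":0},{"x":64,"y":-6,"z":0,"rx":0,"ry":0,"rz":0}])

```text
time: 51.05
tool_pos: [0.4981, 0.4271, 0.1317]
tool_rot: [3.141, 0.0, -0.079]
contact_force: [-9.0, -4.0, 23.1]
opening: 0.0901
grip_force: 11.9
```

arm_command(series=[{"x":0,"y":0,"z":-20,"rx":0,"ry":0,"rz":0},{"x":0,"y":0,"z":-60,"rx":0,"ry":0,"rz":0},{"x":0,"y":0,"z":-110,"rx":0,"ry":0,"rz":0},{"x":0,"y":0,"z":-160,"rx":0,"ry":0,"rz":0},{"x":-40,"y":0,"z":-200,"rx":0,"ry":0,"rz":0},{"x":-60,"y":0,"z":-220,"rx":0,"ry":0,"rz":0},{"x":-60,"y":0,"z":-220,"rx":0,"ry":0,"rz":0},{"x":-60,"y":0,"z":-220,"rx":0,"ry":0,"rz":0}])

```text
time: 51.85
tool_pos: [0.4391, 0.4319, 0.3483]
tool_rot: [-3.141, -0.001, -0.078]
contact_force: [0.8, -0.4, -1.1]
opening: 0.0901
grip_force: 0.0
```

Run:
```python
from clamp import *
p=read_camera("top"); q=read_camera("scene")
a=cv2.resize(p["pixels"][160:280,70:270],(800,480))
cv2.imwrite("pics/t10.png",a)
for r in mark_of(p,"clamp_tip")[:1]+mark_of(q,"lid_edge")[:1]: print(np.round(r["point"],3),round(r["confidence"],2))
```

```text
[0.427 0.375 0.073] 0.68
[0.465 0.104 0.07 ] 0.67
```

View pics/t10.png

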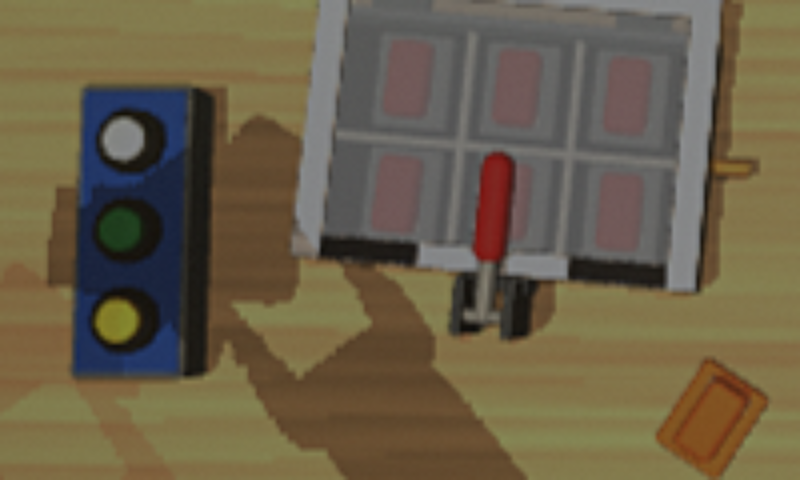

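The lid is shut, the clamp is down with its grip at (493,210), six lamps lie in their nests, and all three buttons are up. The robot is clear, so I'm handing in.

```bash
python3 -c "
from cell import *
print(hand_in())"
```

```text
the job is handed in; nothing more can be done
None
```

The job is handed in, with no verdict returned: all six lamps lie lens-up in their own nests, the lid is shut, the clamp is down, and the white, yellow and green buttons were each pressed to the stop in that order and let up, finishing at about 52 s.

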